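# Assemble the test-sieve stack on the lab shaker

## Robot

A 7-joint arm with a two-finger parallel gripper is mounted at the origin on the work surface. World frame = base frame: x ahead of the robot, y to its left, z up, the work surface at z = 0. Lengths are in mm, angles in rad, forces in N, time in s.
With the tool pointing down it reaches from about 400 to 875 mm from the base axis. Payload 4.4 kg.
Tool frame: the origin (TCP) lies at the very end of the fingers, on their centre line; the grasp point (between the pads) lies 19 mm behind it; y points along the fingers, x is the direction in which the jaws open and shut, and the axes are right-handed (so a half turn about y gives the same grasp; the last joint's range is limited). The gripper opens to 85 mm and grips with 20 to 120 N. Pads are 22 mm wide; open, the fingers measure 114 mm over their backs; the gripper's body (76 mm by 85 mm) begins 54 mm behind the grasp point. The pads swing forward as they close: fully open they stand 13 mm farther back than shut.
Start: joints at [1.189, 0.628, 0.038, 1.517, -0.027, 0.996, -0.02], TCP at [201.903, -617.862, 231.313] pointing down, gripper open.
Joint ranges: [-3.06, 3.06], [-0.37, 2.12], [-1.25, 1.32], [0.18, 2.47], [-1.1, 4.24], [0.23, 1.98], [-2.94, 2.94]. Speed limits (rad/s): [2.57, 2.57, 3.14, 3.14, 3.14, 3.14, 3.14].

## Interface

Orientations are given as [roll, pitch, yaw] about the fixed x, y, z axes, in that order (R = Rz(yaw) Ry(pitch) Rx(roll)).
In Python, from cell import readout, eyes, finish_job gives the robot as it stands. The module is installed in compiled form; this text tells all that it offers.
- The arm moves only by the tool apply_moves, never from a script. Its argument "commands" is a list that holds one entry, the list of rows, each a list of 6 numbers: the shift along the tool's x, y, z in units of 0.04 m (1.0 is 0.04 m), then the turn, a rotation vector about the tool's x, y, z in units of 5 degrees (1.0 is 5 degrees). A call has 1 to 8 rows; each row shifts and turns the pose as measured when the row begins, along the tool's axes as they then stand; what a row does not reach is not made up. A row lasts 1/12 s, in which the tool goes at most 41.7 mm and 7.16 degrees, less where a joint would pass 70% of its speed; a pose out of reach is approached as far as the arm can. A call with a number of a shift or a turn outside -1 to 1 is refused whole. A call with a gripper value outside its range is refused whole. "claw" is the finger opening in mm, from 0 to 85.4, set as the call begins (left out, the last holds). The fingers move at their own pace and stop on an object; the grip force is fixed at half the most. Time passes only in rows, so rows that do not move let the fingers close. It gives the time, the measured TCP pose, the force and the opening at its end, in the units of the state.
- readout.read_state(): the state, without advancing time (a new reading comes with each control period).
- eyes.get_image(name): name is "side" or "top" or "wrist"; returns a dict with "image" (480x640x3 uint8, red, green, blue), "mtx" (3x3 intrinsics, pixels), "rvec" (rotation vector, rad) and "tvec" (3), from world to camera coordinates, as OpenCV has them. Camera axes: x right, y down, z forward; pixel columns grow to the right and rows downward; lengths in mm; the calibration is good to about 2 mm. A picture is of the moment at which its call begins. There is no depth.
- finish_job(): hands the job in, once; it reports no verdict.
The state is a dict: "clock": time; "qpos": joint angles; "qd": joint speeds; "tau": joint torques, N m; "eef_pos": TCP position; "tool_rot": TCP orientation; "force": force on the tool from outside, world axes, zero at the start; "torque": the same for the moment, N m; "width": finger opening in mm.
Only numpy, scipy, OpenCV 4.12 (cv2) and the standard library are available. Lean on these libraries where they do the work, as an engineer would, in place of code of your own. Each camera call takes 0.05 s, during which the arm holds its last target. There are 200 camera calls.

## Task

Build the sieve stack on the shaker's steel pan, one piece at a time from the bottom up: the fine blue sieve nested in the pan, the yellow sieve on it, then the coarse red sieve, and the white lid on top, each fully seated and upright, and let go. The green sieve is not needed; leave it, the brown bottle and the flask standing where they are.

Things in the scene. Friction and masses are not known exactly. Their poses are not given: they have to be found in the camera images.
- shaker: Fixed sieve shaker: round grey drive, 110 mm diameter, 38 mm tall, a dark 80 mm plate on it up to 45 mm, and a steel receiver pan (open cup, 56 mm outside diameter, 49 mm inside, 30 mm deep) fixed on the axis, its rim 79 mm above the bench. Does not move. Origin: on the bench, on the axis; z up.
- pan_rim (a point): Centre of the mouth of the shaker's steel pan, level with its rim, 79 mm above the bench. A seated sieve's origin lies 8 mm below this point.
- blue_sieve: Loose sieve, blue plastic frame, very fine wire mesh, 40 mm tall: tapered foot (40 mm across at the underside, 45 mm at 8 mm up), then a plain 56 mm cylinder from 8 to 40 mm. Open top socket 49 mm across, 28 mm deep. About 0.09 kg. Origin: centre of the underside, z up. Starts upright on the bench. Seated in the pan, the foot sinks 8 mm in and the frame rests on the pan's rim.
- yellow_sieve: Loose sieve, yellow plastic frame, medium wire mesh, 40 mm tall: tapered foot (40 mm across at the underside, 45 mm at 8 mm up), then a plain 56 mm cylinder from 8 to 40 mm. Open top socket 49 mm across, 28 mm deep. About 0.09 kg. Origin: centre of the underside, z up. Starts upright on the bench. Nested, the foot sinks 8 mm in, the frame rests on the rim below: origin 32 mm above that of the sieve below.
- red_sieve: Loose sieve, red plastic frame, coarse (few bars) wire mesh, 40 mm tall: tapered foot (40 mm across at the underside, 45 mm at 8 mm up), then a plain 56 mm cylinder from 8 to 40 mm. Open top socket 49 mm across, 28 mm deep. About 0.09 kg. Origin: centre of the underside, z up. Starts upright on the bench. Nested, the foot sinks 8 mm in, the frame rests on the rim below: origin 32 mm above that of the sieve below.
- lid: Loose lid, 40 mm tall: white disc 56 mm across from 8 to 14 mm height, below it a tapered foot as on the sieves (40 mm across at the underside, 45 mm at 8 mm up), on top a black round knob 24 mm across from 14 to 40 mm. About 0.07 kg. Origin: centre of the underside, z up. Starts upright on the bench. Seated, its origin is 32 mm above that of the red sieve.
- green_sieve: Loose sieve, green plastic frame, medium-coarse wire mesh, 40 mm tall: tapered foot (40 mm across at the underside, 45 mm at 8 mm up), then a plain 56 mm cylinder from 8 to 40 mm. Open top socket 49 mm across, 28 mm deep. About 0.09 kg. Origin: centre of the underside, z up. Starts upright on the bench. A spare, not part of the job: leave it standing.
- brown_bottle: Bystander: loose brown glass bottle with a black cap and paper label, 60 mm diameter, 140 mm tall. Origin: centre of its underside. Leave it standing.
- flask: Bystander: loose clear glass conical flask with an orange stopper, 80 mm diameter at the foot, about 131 mm tall. Origin: centre of its underside. Leave it standing.
There are look-alikes about, which are no part of the job. Of the things like the lid, leave any that is orange; of the rest the smaller one is meant.

How it is judged (in metres and radians):
On the way, in this order (a step that is already met when the one before it is completed fails the run):
1. fine blue sieve in the pan, seated and let go (horizontal distance between blue_sieve and pan_rim below 0.005 m and z of blue_sieve in the frame of pan_rim between -0.011 and -0.005 m and angle between blue_sieve's own z axis and vertical below 0.07 rad and contact force between blue_sieve and the fingers below 0.05 N), for 0.2 s.
2. medium yellow sieve on the blue one, seated and let go (horizontal distance between yellow_sieve and blue_sieve below 0.005 m and z of yellow_sieve in the frame of blue_sieve between 0.029 and 0.035 m and angle between yellow_sieve's own z axis and vertical below 0.07 rad and contact force between yellow_sieve and the fingers below 0.05 N), for 0.2 s.
3. coarse red sieve on the yellow one, seated and let go (horizontal distance between red_sieve and yellow_sieve below 0.005 m and z of red_sieve in the frame of yellow_sieve between 0.029 and 0.035 m and angle between red_sieve's own z axis and vertical below 0.07 rad and contact force between red_sieve and the fingers below 0.05 N), for 0.2 s.
4. lid on the red sieve, seated and let go (horizontal distance between lid and red_sieve below 0.005 m and z of lid in the frame of red_sieve between 0.029 and 0.035 m and angle between lid's own z axis and vertical below 0.07 rad and contact force between lid and the fingers below 0.05 N), for 0.2 s.
At the end, for the whole second after the job is handed in: From the pan upwards stand the blue, yellow and red sieves and the lid, each centred on the one below within 5 mm, seated to within 3 mm of its full depth, upright within 4 degrees, released and at rest; the green sieve, bottle and flask stand upright within 30 mm of where they began (all of step 1 and all of step 2 and all of step 3 and all of step 4 and linear speed of each of blue_sieve, yellow_sieve, red_sieve, lid below 0.02 m/s and distance of each of green_sieve, brown_bottle, flask from where it was at the start of the episode below 0.03 m and angle between each of green_sieve, brown_bottle, flask's own z axis and vertical below 0.1 rad); the robot touches nothing.
It fails at once if the green sieve is pushed more than 30 mm away or knocked over (distance of green_sieve from where it was at the start of the episode above 0.03 m or angle between green_sieve's own z axis and vertical above 0.35 rad).
It fails at once if the brown bottle is pushed more than 30 mm away or knocked over (distance of brown_bottle from where it was at the start of the episode above 0.03 m or angle between brown_bottle's own z axis and vertical above 0.35 rad).
It fails at once if the flask is pushed more than 30 mm away or knocked over (distance of flask from where it was at the start of the episode above 0.03 m or angle between flask's own z axis and vertical above 0.35 rad).
It also fails if it takes over 133 s, if anything falls off the work surface, if the arm or the gripper's body presses on something with over 40 N, if the wrist force passes 120 N, or if a joint passes its speed limit or range.

## Working session

There is one attempt and no reset: what is moved stays moved. The work goes in short steps, Python scripts to look and compute and a tool call to move; the robot and the scene stay as the last step left them, time stands still between calls to the robot, and variables do not carry over. Pictures are saved under pics/ and viewed, about 12 in all and at most 16, crops included, and the job is handed in when it is done.

Besides the shell and the picture viewer there is one more tool, called after ">>>" as a command line: name --argument value ..., lists and objects as JSON in quotes. apply_moves: Moves the arm, as the interface text tells. Shifts and turns lie within -1 to 1; 1 stands for 0.04 m of shift or 5 degrees of turn. Its arguments: {"type":"object","properties":{"commands":{"type":"array"},"claw":{"type":"number"}},"required":["commands"]}

```bash
mkdir -p pics
cat > h.py <<'E'
import numpy as np, cv2
from cell import readout, eyes, finish_job
def cam(n):
    d=eyes.get_image(n); d['R']=cv2.Rodrigues(np.array(d['rvec'],float))[0]; d['t']=np.array(d['tvec'],float).ravel(); d['K']=np.array(d['mtx'],float); return d
def save(n,im): cv2.imwrite('pics/'+n+'.png',im[...,::-1])
def ray(d,u,v):
    c=-d['R'].T@d['t']; r=d['R'].T@np.linalg.inv(d['K'])@np.array([u,v,1.]); return c,r
def onplane(d,u,v,z):
    c,r=ray(d,u,v); return c+r*(z-c[2])/r[2]
def proj(d,p):
    q=d['K']@(d['R']@np.array(p,float)+d['t']); return q[:2]/q[2]
E
python3 - <<'E'
from h import *
print(readout.read_state())
for n in ('side','top'):
    d=cam(n); save(n+'0',d['image']); np.save(n+'0.npy',d,allow_pickle=True)
    print(n,d['K'].tolist(),-d['R'].T@d['t'],d['R'].round(3).tolist())
E
```

```text
{'clock': 0.0, 'qpos': array([ 1.18919876,  0.62932387,  0.03841667,  1.5184094 , -0.02701011,
        0.99625719, -0.01999902]), 'qd': array([-0.00204563,  0.00159287,  0.00111808, -0.00078556, -0.00239868,
        0.00015672,  0.00050556]), 'tau': array([ 7.88569560e-04, -5.63384843e+01,  1.22604165e+00, -1.93441987e+01,
        1.09389154e-02,  1.04934137e-02,  1.35036686e-05]), 'eef_pos': array([ 201.72100489, -617.24167314,  230.38978449]), 'tool_rot': array([-1.57079731,  0.00188081, -1.25498377]), 'force': array([0.29923759, 0.89229538, 0.40259174]), 'torque': array([0.00411214, 0.00637605, 0.0061265 ]), 'width': 85.44345615578887}
side [[509.48437570910954, 0.0, 316.6422628192639], [0.0, 509.48437570910954, 234.714236551185], [0.0, 0.0, 1.0]] [485.48287216 843.61838375 735.07157391] [[-1.0, -0.01, -0.018], [0.008, 0.608, -0.794], [0.019, -0.794, -0.608]]
top [[614.2594980100662, 0.0, 316.6837103684535], [0.0, 614.2594980100662, 232.3272122912002], [0.0, 0.0, 1.0]] [ 376.37557714    1.32609601 1193.88267649] [[0.028, -1.0, -0.014], [-0.992, -0.026, -0.122], [0.122, 0.017, -0.992]]
```

View pics/side0.png

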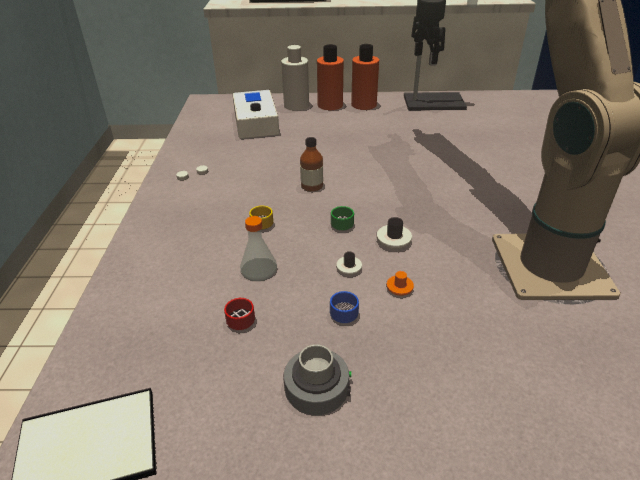

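View pics/top0.png

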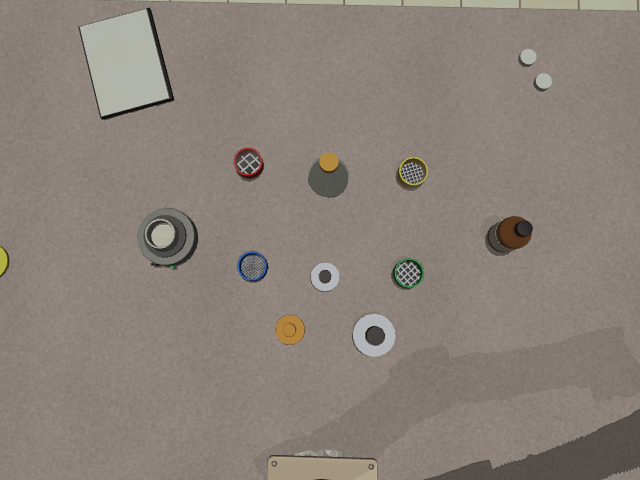

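The side view shows the shaker at (316,375), blue sieve (344,307), red (240,313), yellow (261,217) behind the flask (257,250), green (342,218) and bottle (312,168). The top view shows the shaker pan at (162,235), blue (252,266), red (248,163), yellow (412,172) and green (408,273).

Lid candidates in the top view:
- Small white with black knob, (325,277). This is my choice.
- Large white, (374,335). Too big.
- Orange, (290,330). Excluded.
- Small white discs at (528,57) and (543,81). No knob, so not lids.

The only sieve of each colour is clear. The yellow item at (0,262) is cut off by the edge, so I'll check it by size.

```bash
cat > meas.py <<'E'
from h import *
def mask(d,c):
    H=cv2.cvtColor(d['image'],cv2.COLOR_RGB2HSV); h,s,v=[H[...,i].astype(int) for i in range(3)]
    if c=='red': return ((h<6)|(h>174))&(s>140)&(v>60)
    if c=='blue': return (h>105)&(h<130)&(s>120)
    if c=='yellow': return (h>20)&(h<32)&(s>130)
    if c=='green': return (h>50)&(h<85)&(s>110)
    if c=='white': return (s<40)&(v>165)
def blob(d,c,u,v,r=35):
    m=np.zeros(d['image'].shape[:2],np.uint8); u0,v0=max(int(u-r),0),max(int(v-r),0); sl=np.s_[v0:int(v+r),u0:int(u+r)]
    m[sl]=mask(d,c)[sl]; cs,_=cv2.findContours(m,cv2.RETR_EXTERNAL,cv2.CHAIN_APPROX_NONE)
    return cv2.convexHull(max(cs,key=cv2.contourArea)).reshape(-1,2).astype(float)
def centre(d,c,u,v,z,r=35):
    h=blob(d,c,u,v,r); P=np.array([onplane(d,a,b,z)[:2] for a,b in h])
    (e,ax,an)=cv2.fitEllipse(P.astype(np.float32)); return np.round(e,1),np.round(ax,1)
E
python3 - <<'E'
from meas import *
T=np.load('top0.npy',allow_pickle=True).item();S=np.load('side0.npy',allow_pickle=True).item()
for c,t,s,z in [('blue',(252,266),(344,307),24),('yellow',(412,172),(261,217),24),('red',(248,163),(240,313),24),('green',(408,273),(342,218),24),('white',(325,277),(349,264),11),('white',(374,335),(394,235),11)]:
    print(c,'top',*centre(T,c,*t,z),end=' ')
    try: print('side',*centre(S,c,*s,z,25))
    except Exception as e: print(e)
for n,d,p in (('T',T,(162,235)),('S',S,(316,365))):
    print(n,onplane(d,*p,79).round(1))
a=cv2.resize(T['image'][195:275,120:210],None,fx=6,fy=6,interpolation=cv2.INTER_CUBIC)[:480]
b=cv2.resize(S['image'][335:415,270:360],None,fx=6,fy=6,interpolation=cv2.INTER_CUBIC)[:480,:] 
c=cv2.resize(S['image'][225:305,330:420],None,fx=3,fy=3); e=cv2.resize(T['image'][250:350,275:365],None,fx=2,fy=2)
save('pan',cv2.resize(np.hstack([a,b]),(800,356)))
W=np.zeros((240,460,3),np.uint8); W[:240,:270]=c; W[:200,275:455]=e; save('lid',W)
E
```

```text
blue top [452.2 143.3] [54.9 58. ] side [452.  130.6] [55.5 58.4]
yellow top [ 643.3 -160.1] [54. 61.] side [ 645. -176.] [56.3 67.3]
red top [655.6 160.3] [54.6 56. ] side [654. 159.] [60.3 86.9]
green top [ 447.1 -154.5] [54.9 56.4] side [ 450.3 -171.4] [46.9 59. ]
white top [436.7   4.3] [53.5 54.3] side [437.4   2.3] [53.7 55.1]
white top [328.3 -91.9] [79.  79.3] side [ 328.  -100.8] [78.6 79.5]
T [500.6 304.3  79. ]
S [503.5 327.   79. ]
```

View pics/pan.png

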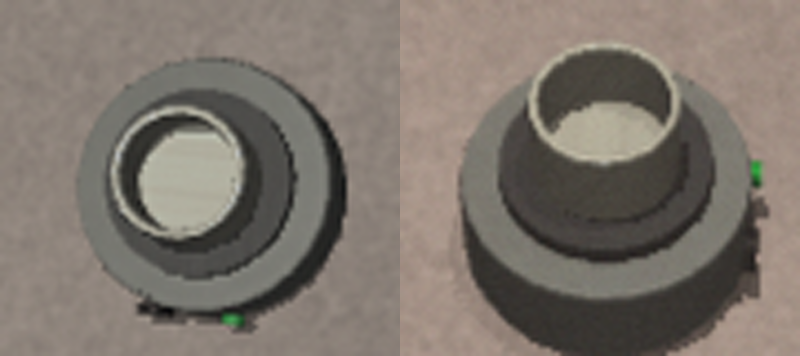

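View pics/lid.png

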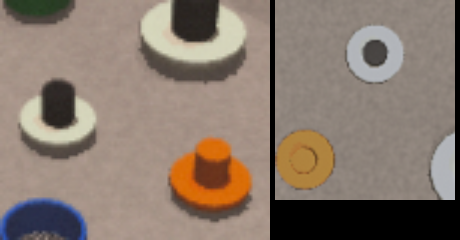

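The lid crop shows the small white lid with its black knob (about 54 mm across). The large white one is 79 mm and the orange one stands beside it. The choice is confirmed. Next I'll fit the pan rim.

Run:
```python
from meas import *
T=np.load('top0.npy',allow_pickle=True).item();S=np.load('side0.npy',allow_pickle=True).item()
for n,d,(u,v),r in (('T',T,(160,234),19),('S',S,(316,360),22)):
  im=d['image'].astype(int); g=im.sum(2)/3; 
  for th in (125,140,155):
    m=np.zeros(g.shape,np.uint8); sl=np.s_[v-r:v+r,u-r:u+r]; m[sl]=(g[sl]>th)
    m=m*(np.hypot(*(np.mgrid[:480,:640]-np.array([v,u])[:,None,None]))<r).astype(np.uint8)
    cs,_=cv2.findContours(m,cv2.RETR_EXTERNAL,cv2.CHAIN_APPROX_NONE); h=cv2.convexHull(np.vstack([c for c in cs if len(c)>4])).reshape(-1,2)
    P=np.array([onplane(d,a,b,79)[:2] for a,b in h],np.float32); print(n,th,h.min(0),h.max(0),np.round(cv2.fitEllipse(P),1) if 0 else cv2.fitEllipse(P))
  print(onplane(d,*((159.9,233.7) if n=='T' else (316.1,358.4)),79))
```

```text
T 125 [145 219] [174 248] ((503.7210693359375, 309.285888671875), (53.710426330566406, 54.27312088012695), 46.86244201660156)
T 140 [145 219] [174 247] ((503.7071533203125, 309.32305908203125), (53.56401062011719, 53.862152099609375), 62.54246139526367)
T 155 [145 219] [173 247] ((503.9775085449219, 309.41058349609375), (52.83136749267578, 53.11371612548828), 163.73516845703125)
[502.92123275 308.32542462  79.        ]
S 125 [295 339] [337 371] ((504.074951171875, 304.9879455566406), (65.69743347167969, 66.05831146240234), 100.86064147949219)
S 140 [296 339] [336 371] ((503.9716796875, 304.5090026855469), (63.89691162109375, 66.17513275146484), 175.33642578125)
S 155 [299 344] [330 371] ((504.8255310058594, 311.0544128417969), (52.78765106201172, 54.47544860839844), 178.73974609375)
[503.47317331 313.92252086  79.        ]
```

```bash
cat > plan.py <<'E'
import sys; from h import *
from scipy.spatial.transform import Rotation as Ro
def plan(x,y,z,yaw=0.,n=8):
    s=readout.read_state(); p=np.array(s['eef_pos']); R=Ro.from_euler('xyz',s['tool_rot'])
    T=Ro.from_euler('xyz',[-np.pi/2,0,yaw]); rows=[]
    print('t',round(s['clock'],2),'p',p.round(1),'rpy',np.round(s['tool_rot'],3),'F',np.round(s['force'],1),'w',round(s['width'],1))
    for i in range(n):
        d=np.array([x,y,z])-p; w=(R.inv()*T).as_rotvec(); k=n-i
        sh=R.inv().apply(d/k)/40; tu=np.degrees(w)/k/5
        sh/=max(1,abs(sh).max()); tu/=max(1,abs(tu).max())
        r=np.round(np.r_[sh,tu],2); rows.append(r.tolist()); p=p+R.apply(r[:3]*40); R=R*Ro.from_rotvec(np.radians(r[3:]*5))
    print(str(rows).replace(' ','')); print('end',p.round(1),R.as_euler('xyz').round(3))
if __name__=='__main__':
    a=[float(v) for v in sys.argv[1:]]; plan(*a[:4],n=int(a[4]))
E
python3 plan.py 430 -400 260 -0.56 8
```

```text
t 0.1 p [ 201.7 -617.3  230.5] rpy [-1.571  0.002 -1.255] F [ 0.1  0.1 -0.4] w 85.3
[[-0.42,-0.09,0.89,-0.0,-1.0,-0.0],[-0.35,-0.09,0.92,-0.0,-0.99,-0.0],[-0.26,-0.09,0.95,-0.0,-1.0,-0.0],[-0.18,-0.09,0.97,-0.0,-0.99,-0.0],[-0.1,-0.09,0.98,-0.0,-1.0,-0.0],[-0.01,-0.09,0.99,-0.0,-0.99,-0.01],[0.07,-0.1,0.98,-0.0,-1.0,-0.0],[0.16,-0.09,0.97,-0.01,-0.99,-0.01]]
end [ 429.9 -399.9  259.9] [-1.571 -0.    -0.56 ]
```

>>> apply_moves --commands '[[[-0.42, -0.09, 0.89, 0, -1, 0], [-0.35, -0.09, 0.92, 0, -1, 0], [-0.26, -0.09, 0.95, 0, -1, 0], [-0.18, -0.09, 0.97, 0, -1, 0], [-0.1, -0.09, 0.98, 0, -1, 0], [-0.01, -0.09, 0.99, 0, -1, 0], [0.07, -0.1, 0.98, 0, -1, 0], [0.16, -0.09, 0.97, 0, -1, 0]]]' --claw 85

```text
clock: 0.77
eef_pos: [423.6, -397.4, 253.8]
tool_rot: [-1.577, 0.012, -0.548]
force: [0.1, -1.3, 0.0]
width: 84.9
```

```bash
python3 plan.py 520 -130 230 0 8
```

```text
t 0.77 p [ 423.6 -397.4  253.8] rpy [-1.577  0.012 -0.548] F [ 0.1 -1.3  0. ] w 84.9
[[-0.18,0.07,0.87,0.0,-0.79,-0.02],[-0.12,0.07,0.88,0.0,-0.78,-0.02],[-0.06,0.07,0.89,0.0,-0.79,-0.02],[0.01,0.07,0.89,0.01,-0.78,-0.02],[0.06,0.07,0.89,0.0,-0.79,-0.02],[0.13,0.07,0.88,0.01,-0.78,-0.02],[0.18,0.08,0.86,0.0,-0.79,-0.02],[0.25,0.07,0.85,0.01,-0.78,-0.02]]
end [ 520.1 -130.2  230.2] [-1.571  0.    -0.   ]
```

>>> apply_moves --commands '[[[-0.18, 0.04, 0.87, 0, -0.79, -0.02], [-0.12, 0.04, 0.88, 0, -0.78, -0.02], [-0.06, 0.04, 0.89, 0, -0.79, -0.02], [0.01, 0.04, 0.89, 0, -0.78, -0.02], [0.06, 0.04, 0.89, 0, -0.79, -0.02], [0.13, 0.04, 0.88, 0, -0.78, -0.02], [0.18, 0.04, 0.86, 0, -0.79, -0.02], [0.25, 0.04, 0.85, 0, -0.78, -0.02]]]'

```text
clock: 1.43
eef_pos: [522.8, -114.7, 238.8]
tool_rot: [-1.574, -0.003, 0.032]
force: [0.8, -0.2, -0.1]
width: 85.1
```

```bash
python3 plan.py 452.2 143.3 180 0 8
```

```text
t 1.43 p [ 522.8 -114.7  238.8] rpy [-1.574 -0.003  0.032] F [ 0.8 -0.2 -0.1] w 85.1
[[-0.2,0.18,0.81,0.0,0.05,0.0],[-0.2,0.18,0.81,0.0,0.05,0.0],[-0.2,0.18,0.81,0.01,0.04,0.01],[-0.2,0.18,0.81,0.0,0.05,0.0],[-0.21,0.18,0.81,0.01,0.04,0.01],[-0.21,0.19,0.81,0.0,0.05,0.0],[-0.21,0.18,0.81,0.01,0.04,0.01],[-0.22,0.19,0.81,0.0,0.05,0.0]]
end [452.3 143.2 179.9] [-1.571 -0.    -0.   ]
```

>>> apply_moves --commands '[[[-0.2, 0.18, 0.81, 0, 0.05, 0], [-0.2, 0.18, 0.81, 0, 0.05, 0], [-0.2, 0.18, 0.81, 0, 0.04, 0], [-0.2, 0.18, 0.81, 0, 0.05, 0], [-0.21, 0.18, 0.81, 0, 0.04, 0], [-0.21, 0.19, 0.81, 0, 0.05, 0], [-0.21, 0.18, 0.81, 0, 0.04, 0], [-0.22, 0.19, 0.7, 0, 0.05, 0]]]'

```text
clock: 2.1
eef_pos: [451.6, 152.4, 177.0]
tool_rot: [-1.571, -0.008, 0.003]
force: [0.3, 0.6, 0.1]
width: 85.4
```

```bash
python3 plan.py 452.2 143.3 120 0 4
python3 - <<'E'
from meas import *
d=cam('wrist'); save('w1',d['image']); np.save('w1.npy',d,allow_pickle=True)
print(-d['R'].T@d['t'],d['R'].round(2).tolist(),proj(d,[452,143,40]))
E
```

```text
t 2.1 p [451.6 152.4 177. ] rpy [-1.571 -0.008  0.003] F [0.3 0.6 0.1] w 85.4
[[0.0,0.36,-0.06,-0.0,0.01,0.02],[0.0,0.35,-0.06,-0.0,0.01,0.02],[0.0,0.36,-0.05,-0.0,0.01,0.03],[0.01,0.35,-0.06,-0.0,0.0,0.02]]
end [452.3 143.2 120.2] [-1.571 -0.     0.   ]
[449.77230113 220.59276901 320.67664615] [[1.0, 0.0, 0.01], [0.0, -0.96, 0.27], [0.01, -0.27, -0.96]] [319.4693616  242.87114641]
```

View pics/w1.png

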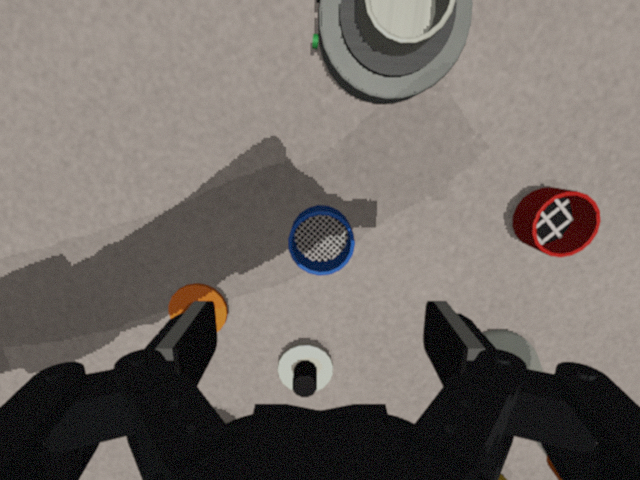

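The wrist view shows the blue sieve at (321,240), close to its predicted (319,243). The pan mouth at (408,15) is cut off at the top, and red is at (557,222).

Run:
```python
from meas import *
d=np.load('w1.npy',allow_pickle=True).item()
print(centre(d,'blue',321,240,24,60)); print(centre(d,'red',557,222,24,70),centre(d,'white',305,370,11,50))
```

```text
(array([453.4, 140. ]), array([56.8, 62.4]))
(array([657.9, 158.1]), array([58.4, 78.2])) (array([ 4.385e+02, -1.000e-01]), array([56.2, 58. ]))
```

>>> apply_moves --commands '[[[0, 0.8, -0.06, 0, 0.01, 0.02], [0, 0.8, -0.06, 0, 0.01, 0.02], [0, 0.8, -0.06, 0, 0, 0.02], [0, 0.3, -0.05, 0, 0, 0.02], [0, 0, 0, 0, 0, 0]]]'

```text
clock: 2.57
eef_pos: [449.0, 157.2, 64.6]
tool_rot: [-1.562, -0.002, 0.022]
force: [-0.4, -0.4, -0.7]
width: 85.0
```

```bash
python3 plan.py 452 142.5 11 0 4
```

```text
t 2.57 p [449.  157.2  64.6] rpy [-1.562 -0.002  0.022] F [-0.4 -0.4 -0.7] w 85.0
[[0.02,0.33,-0.09,-0.02,0.06,0.0],[0.02,0.34,-0.1,-0.03,0.06,0.01],[0.01,0.33,-0.09,-0.02,0.07,0.0],[0.02,0.34,-0.09,-0.03,0.06,0.01]]
end [452.1 142.7  10.9] [-1.571  0.     0.   ]
```

>>> apply_moves --commands '[[[0.05, 0, -0.35, 0, 0.2, 0], [0, 0, 0, 0, 0, 0], [0, 0, 0, 0, 0, 0]]]'

```text
clock: 2.82
eef_pos: [450.8, 143.3, 64.2]
tool_rot: [-1.563, 0.001, 0.005]
force: [-0.1, 0.3, 0.1]
width: 84.9
```

```bash
python3 - <<'E'
from meas import *
d=cam('wrist'); p=proj(d,[452,142,30]); print(p,-d['R'].T@d['t']); print(centre(d,'blue',*p,24,90)); save('w2',d['image'])
E
python3 plan.py 452 142.5 11 0 4
```

```text
[322.93390863 279.48431886] [450.05691035 210.33271707 208.42840993]
(array([453.5, 138.8]), array([59.4, 66.6]))
t 2.87 p [450.9 142.9  64.3] rpy [-1.563e+00  1.000e-03  5.000e-03] F [-0.8  0.1  1. ] w 85.2
[[0.01,0.33,-0.0,-0.02,0.01,-0.0],[0.01,0.33,-0.01,-0.02,0.02,-0.0],[0.0,0.34,-0.0,-0.02,0.01,-0.0],[0.01,0.33,-0.01,-0.03,0.02,-0.01]]
end [452.1 142.3  11.1] [-1.571 -0.    -0.   ]
```

>>> apply_moves --commands '[[[0.02, 0.35, 0, -0.02, 0.02, 0], [0.02, 0.35, 0, -0.02, 0.02, 0], [0.01, 0.35, 0, -0.02, 0.01, 0], [0, 0.27, 0, -0.02, 0.01, 0], [0, 0, 0, 0, 0, 0], [0, 0, 0, 0, 0, 0]]]'

```text
clock: 3.37
eef_pos: [458.0, 148.0, 15.3]
tool_rot: [-1.563, -0.011, 0.002]
force: [-0.5, -0.2, 0.9]
width: 85.3
```

>>> apply_moves --commands '[[[-0.12, 0.1, -0.15, -0.05, 0, 0.1], [0, 0, 0, 0, 0, 0], [0, 0, 0, 0, 0, 0]]]'

```text
clock: 3.62
eef_pos: [454.9, 143.8, 13.8]
tool_rot: [-1.565, -0.007, 0.003]
force: [0.0, 0.2, 0.4]
width: 85.1
```

```bash
python3 -c "
from h import *
for i in range(3):
    cam('wrist'); s=readout.read_state(); print(s['eef_pos'].round(1),s['tool_rot'].round(3),s['qd'].round(3))"
```

```text
[454.8 143.6  13.8] [-1.566 -0.007  0.003] [-0.004  0.004  0.006  0.001  0.004 -0.004 -0.003]
[454.8 143.5  13.7] [-1.566 -0.007  0.003] [-0.003  0.004  0.003 -0.     0.002 -0.002 -0.004]
[454.7 143.5  13.6] [-1.566 -0.006  0.003] [-0.001  0.004  0.003  0.001  0.004 -0.005 -0.003]
```

>>> apply_moves --commands '[[[-0.04, 0.08, -0.05, -0.05, 0, 0.07], [0, 0, 0, 0, 0, 0], [0, 0, 0, 0, 0, 0]]]'

```text
clock: 4.02
eef_pos: [453.8, 141.8, 10.9]
tool_rot: [-1.57, -0.002, 0.003]
force: [0.2, -0.1, 0.1]
width: 85.1
```

>>> apply_moves --commands '[[[0, 0, 0, 0, 0, 0], [0, 0, 0, 0, 0, 0], [0, 0, 0, 0, 0, 0], [0, 0, 0, 0, 0, 0], [0, 0, 0, 0, 0, 0], [0, 0, 0, 0, 0, 0], [0, 0, 0, 0, 0, 0], [0, 0, 0, 0, 0, 0]]]' --claw 40

```text
clock: 4.68
eef_pos: [453.7, 142.0, 11.4]
tool_rot: [-1.57, -0.002, 0.004]
force: [-0.4, -0.2, 1.6]
width: 55.2
```

>>> apply_moves --commands '[[[0, -0.4, 0, 0, 0, 0], [0, -0.9, 0, 0, 0, 0], [0, -0.9, 0, 0, 0, 0], [0, -0.9, 0, 0, 0, 0], [0, -0.4, 0, 0, 0, 0], [0, 0, 0, 0, 0, 0], [0, 0, 0, 0, 0, 0]]]'

```text
clock: 5.27
eef_pos: [451.7, 141.5, 155.2]
tool_rot: [-1.573, 0.004, 0.005]
force: [-0.8, 0.4, -2.3]
width: 54.8
```

```bash
python3 plan.py 504 310 130 0 6
```

```text
t 5.27 p [451.7 141.5 155.2] rpy [-1.573  0.004  0.005] F [-0.8  0.4 -2.3] w 54.8
[[0.22,0.1,0.7,0.0,0.01,-0.01],[0.22,0.1,0.7,0.0,0.01,-0.01],[0.22,0.1,0.7,0.01,0.01,-0.01],[0.22,0.11,0.7,0.0,0.01,-0.01],[0.22,0.11,0.7,0.01,0.01,-0.0],[0.22,0.1,0.71,0.0,0.01,-0.01]]
end [504. 310. 130.] [-1.571 -0.    -0.   ]
```

>>> apply_moves --commands '[[[0.2, 0.05, 0.6, 0, 0.01, 0], [0.23, 0.1, 0.75, 0, 0.01, 0], [0.23, 0.1, 0.75, 0, 0.01, 0], [0.23, 0.1, 0.75, 0, 0.01, 0], [0.23, 0.1, 0.7, 0, 0.01, 0], [0.1, 0.05, 0.3, 0, 0, 0], [0, 0, 0, 0, 0, 0], [0, 0, 0, 0, 0, 0]]]'

```text
clock: 5.93
eef_pos: [495.7, 294.8, 118.9]
tool_rot: [-1.587, 0.021, -0.005]
force: [-0.6, -0.5, -1.6]
width: 54.9
```

```bash
python3 plan.py 504 310 115 0 2
python3 - <<'E'
from meas import *
d=cam('wrist'); p=proj(d,[504,310,90]); print(p); a=d['image']
S=cam('side'); save('m3',np.hstack([cv2.resize(a,(400,300)),cv2.resize(S['image'][280:430,220:420],(400,300))]))
E
```

```text
t 5.93 p [495.7 294.8 118.9] rpy [-1.587  0.021 -0.005] F [-0.6 -0.5 -1.6] w 54.9
[[0.1,0.04,0.19,0.09,-0.03,-0.12],[0.11,0.05,0.19,0.1,-0.02,-0.12]]
end [504.1 309.9 115. ] [-1.57  0.   -0.  ]
[338.09907912 251.93149366]
```

View pics/m3.png

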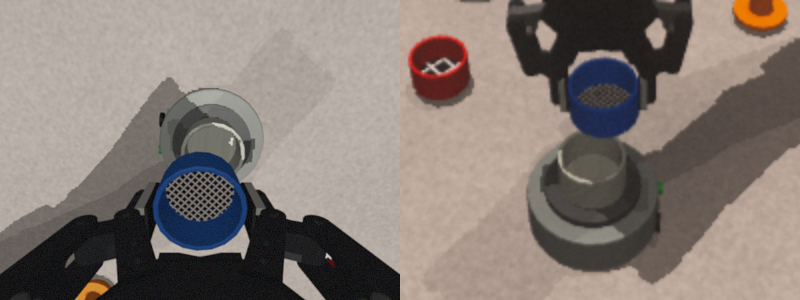

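The left (wrist) half shows the blue sieve held level, with the pan rim just beyond it at about (213,135) in the crop. The right (side) half shows the sieve hanging above the pan, still about 15 mm short.

>>> apply_moves --commands '[[[0.12, 0.04, 0.22, 0.1, -0.03, -0.12], [0.12, 0.0, 0.22, 0.1, -0.03, -0.12], [0, 0, 0, 0, 0, 0], [0, 0, 0, 0, 0, 0]]]'

```text
clock: 6.37
eef_pos: [506.5, 307.3, 117.2]
tool_rot: [-1.572, -0.001, -0.005]
force: [-0.0, -0.1, -1.8]
width: 55.1
```

```bash
python3 plan.py 504 310 82 0 3;  python3 - <<'E'
from meas import *
S=cam('side'); s=readout.read_state(); p=proj(S,[*s['eef_pos'][:2],s['eef_pos'][2]+29]); h=blob(S,'blue',*p,30)
print('tcp-top proj',p,'blue hull',h.min(0),h.max(0))
W=cam('wrist'); p=proj(W,[*s['eef_pos'][:2],s['eef_pos'][2]+13]); h=blob(W,'blue',*p,110)
z=s['eef_pos'][2]+29
print('wrist hull x',h[:,0].min(),h[:,0].max(),'y',h[:,1].min(),h[:,1].max(), 'exp rim', proj(W,[s['eef_pos'][0],s['eef_pos'][1]-28,z]),proj(W,[s['eef_pos'][0],s['eef_pos'][1]+28,z-32]), s['eef_pos'])
save('m4',np.hstack([cv2.resize(W['image'],(400,300)),cv2.resize(S['image'][280:430,220:420],(400,300))]))
E
```

```text
t 6.37 p [506.5 307.3 117.2] rpy [-1.572e+00 -1.000e-03 -5.000e-03] F [-0.  -0.1 -1.8] w 55.1
[[-0.02,0.29,0.02,0.0,-0.02,0.01],[-0.02,0.29,0.02,0.01,-0.02,0.0],[-0.02,0.3,0.03,0.0,-0.02,0.01]]
end [504.1 310.   82. ] [-1.571  0.    -0.   ]
tcp-top proj [313.31873599 326.75338634] blue hull [297. 316.] [332. 355.]
wrist hull x 242.0 397.0 y 243.0 399.0 exp rim [321.36051862 402.45294481] [320.5205871  242.04566083] [506.56214541 307.43389761 117.31146546]
```

>>> apply_moves --commands '[[[-0.06, 0.15, 0.06, 0, 0, 0], [0, 0.2, 0.0, 0, 0, 0], [0, 0.1, 0, 0, 0, 0], [0, 0, 0, 0, 0, 0], [0, 0, 0, 0, 0, 0]]]'

```text
clock: 6.88
eef_pos: [503.7, 309.1, 97.5]
tool_rot: [-1.572, -0.001, -0.006]
force: [-0.2, -0.3, -0.3]
width: 55.4
```

```bash
python3 plan.py 504 310 82 0 2
```

```text
t 6.88 p [503.7 309.1  97.5] rpy [-1.572e+00 -1.000e-03 -6.000e-03] F [-0.2 -0.3 -0.3] w 55.4
[[0.0,0.19,0.01,0.01,-0.03,0.01],[0.01,0.2,0.01,0.01,-0.04,0.01]]
end [504.1 309.8  81.9] [-1.571  0.     0.   ]
```

>>> apply_moves --commands '[[[0, 0.14, 0.01, 0, 0, 0], [0, 0.1, 0, 0, 0, 0], [0, 0.1, 0, 0, 0, 0], [0, 0, 0, 0, 0, 0], [0, 0, 0, 0, 0, 0]]]'

```text
clock: 7.3
eef_pos: [504.3, 309.4, 82.5]
tool_rot: [-1.573, -0.002, -0.006]
force: [-1.0, -0.5, 4.0]
width: 54.7
```

Run:
```python
from meas import *
S=cam('side'); W=cam('wrist'); save('m5',np.hstack([cv2.resize(W['image'],(400,300)),cv2.resize(S['image'][290:410,240:400],(400,300))]))
```

```text
(no output)
```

View pics/m5.png

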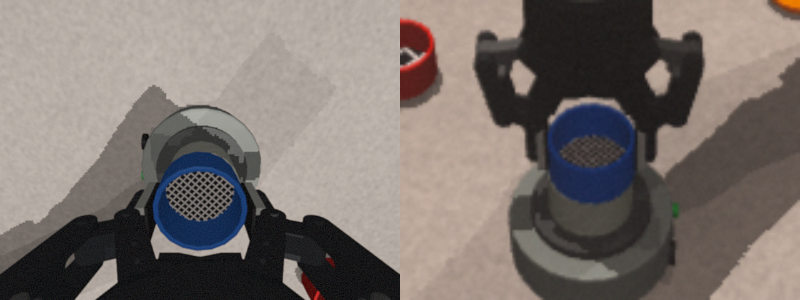

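The blue sieve sits square on the pan in both halves, and the reaction force is about 5 N. I'll release it and rise straight up.

>>> apply_moves --commands '[[[0, 0, 0, 0, 0, 0], [0, 0, 0, 0, 0, 0], [0, 0, 0, 0, 0, 0], [0, 0, 0, 0, 0, 0], [0, 0, 0, 0, 0, 0], [0, 0, 0, 0, 0, 0], [0, 0, 0, 0, 0, 0], [0, 0, 0, 0, 0, 0]]]' --claw 85

```text
clock: 8.07
eef_pos: [504.6, 310.3, 83.8]
tool_rot: [-1.571, -0.004, -0.006]
force: [0.1, -0.1, 1.1]
width: 85.1
```

>>> apply_moves --commands '[[[0, -0.3, 0, 0, 0, 0], [0, -0.8, 0, 0, 0, 0], [0, -0.9, 0, 0, 0, 0], [0, -0.9, 0, 0, 0, 0], [0, -0.5, 0, 0, 0, 0], [0, -0.1, 0, 0, 0, 0], [0, 0, 0, 0, 0, 0]]]'

```text
clock: 8.65
eef_pos: [502.8, 310.3, 233.0]
tool_rot: [-1.571, -0.001, -0.005]
force: [1.0, 0.7, 0.2]
width: 84.9
```

```bash
python3 - <<'E'
from meas import *
S=cam('side'); W=cam('wrist'); T=cam('top')
for n,z in (('seated',95),):
  for nm,d in (('S',S),('W',W),('T',T)):
    p=proj(d,[504,310,95]); print(nm,p)
    try: print(centre(d,'blue',*p,95,80 if nm=='W' else 25))
    except Exception as e: print(e)
h=blob(W,'blue',*proj(W,[504,310,95]),80); 
save('m6',np.hstack([cv2.resize(W['image'],(400,300)),cv2.resize(S['image'][290:410,240:400],(400,300))]))
E
python3 plan.py 520 80 220 0 6
```

```text
S [315.60855435 349.95200752]
(array([503.1, 310. ]), array([56.9, 80.7]))
W [321.74565813 231.73686047]
(array([503.8, 307.5]), array([58. , 62.3]))
T [156.65051733 232.02426283]
(array([502.7, 310.3]), array([56.1, 63. ]))
t 8.8 p [501.6 309.2 229.9] rpy [-1.574  0.003 -0.004] F [0.1 0.6 0.4] w 85.0
[[0.08,0.04,-0.95,0.01,-0.01,-0.01],[0.08,0.04,-0.96,0.01,-0.01,-0.0],[0.08,0.05,-0.95,0.01,-0.01,-0.01],[0.08,0.04,-0.96,0.0,-0.01,-0.0],[0.08,0.04,-0.95,0.01,-0.01,-0.01],[0.07,0.05,-0.96,0.0,-0.0,-0.0]]
end [519.8  80.  219.9] [-1.571  0.    -0.   ]
```

View pics/m6.png

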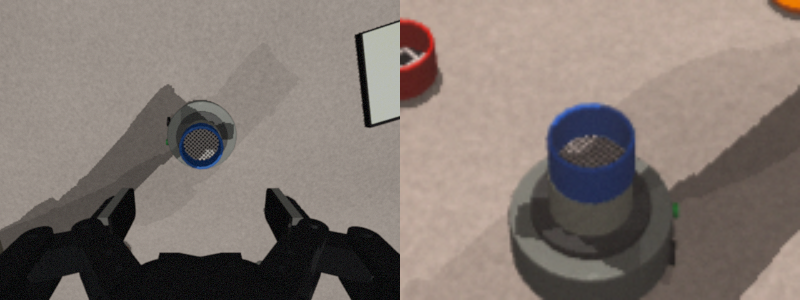

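The blue sieve is released and seated level: the side crop centre is at about (590,150) and every view puts it at (503–504, 310). Next is yellow.

>>> apply_moves --commands '[[[0.15, 0, -0.5, 0, 0, 0], [0.27, 0, -0.9, 0, 0, 0], [0.27, 0, -0.9, 0, 0, 0], [0.27, 0, -0.9, 0, 0, 0], [0.27, 0, -0.9, 0, 0, 0], [0.27, 0, -0.9, 0, 0, 0], [0.27, 0, -0.9, 0, 0, 0], [0.27, 0, -0.9, 0, 0, 0]]]'

```text
clock: 9.47
eef_pos: [575.1, 37.9, 214.6]
tool_rot: [-1.572, 0.031, 0.02]
force: [0.4, 0.6, -0.5]
width: 84.8
```

```bash
python3 plan.py 643.3 -160 180 0 6
```

```text
t 9.47 p [575.1  37.9 214.6] rpy [-1.572  0.031  0.02 ] F [ 0.4  0.6 -0.5] w 84.8
[[0.27,0.14,-0.83,0.0,0.04,-0.06],[0.27,0.14,-0.83,0.0,0.04,-0.06],[0.28,0.14,-0.83,0.0,0.04,-0.06],[0.28,0.14,-0.83,0.01,0.04,-0.06],[0.28,0.14,-0.82,0.0,0.04,-0.06],[0.28,0.14,-0.83,0.01,0.03,-0.05]]
end [ 643.1 -160.2  180.1] [-1.571  0.     0.   ]
```

>>> apply_moves --commands '[[[0.27, 0, -0.83, 0, 0.04, -0.06], [0.27, 0, -0.83, 0, 0.04, -0.06], [0.28, 0, -0.83, 0, 0.04, -0.06], [0.28, 0.1, -0.83, 0, 0.04, -0.06], [0.28, 0.2, -0.82, 0, 0.04, -0.06], [0.28, 0.3, -0.6, 0, 0.03, -0.05], [0, 0, 0, 0, 0, 0], [0, 0, 0, 0, 0, 0]]]'

```text
clock: 10.13
eef_pos: [635.7, -175.1, 169.7]
tool_rot: [-1.576, 0.028, -0.015]
force: [0.5, 1.3, -0.1]
width: 85.2
```

```bash
cat > ctr.py <<'E'
from meas import *
from scipy.optimize import least_squares
def ctr(d,c,g,zb,zt,r,rad=28):
    """sieve centre: match hull extents (in px) to those of its two rim circles"""
    a=np.linspace(0,2*np.pi,90); h=blob(d,c,*proj(d,[*g,(zb+zt)/2]),r); hv=np.r_[h.min(0),h.max(0)+0]
    def f(q):
        P=np.array([proj(d,[q[0]+rad*np.cos(t),q[1]+rad*np.sin(t),z]) for t in a for z in (zb,zt)]); return np.r_[P.min(0),P.max(0)]-hv-.0
    o=least_squares(f,g); return o.x.round(1),o.fun.round(1)
E
python3 - <<'E'
from ctr import *
W=cam('wrist');print(ctr(W,'yellow',(643.,-160.),8,40,80))
T=np.load('top0.npy',allow_pickle=True).item()
for c,g in (('yellow',(643.,-160.)),('red',(655.,160.)),('blue',(452.,143.))): print(c,ctr(T,c,g,8,40,30))
E
python3 plan.py 643.3 -160 60 0 4
```

```text
(array([ 643.3, -160.2]), array([-1. , -1.7,  1. ,  1.8]))
yellow (array([ 644. , -160.2]), array([-1.2, -2. ,  1.1,  2. ]))
red (array([655. , 159.1]), array([-1.3, -2.5,  1.4,  2.5]))
blue (array([452.4, 143. ]), array([-0.6, -0.7,  0.6,  0.7]))
t 10.18 p [ 634.9 -175.7  169.1] rpy [-1.577  0.029 -0.016] F [-0.9 -2.3 -0.5] w 85.1
[[0.07,0.68,0.1,0.02,-0.04,-0.08],[0.07,0.68,0.1,0.02,-0.05,-0.09],[0.06,0.68,0.1,0.02,-0.04,-0.08],[0.06,0.68,0.11,0.01,-0.05,-0.09]]
end [ 643.4 -159.8   60.1] [-1.571 -0.     0.   ]
```

>>> apply_moves --commands '[[[0.1, 0.5, 0.18, 0.02, -0.05, -0.12], [0.1, 0.7, 0.15, 0.02, -0.05, -0.12], [0.06, 0.7, 0.1, 0.02, -0.05, -0.1], [0, 0.5, 0, 0, 0, 0], [0, 0.1, 0, 0, 0, 0], [0, 0, 0, 0, 0, 0], [0, 0, 0, 0, 0, 0]]]'

```text
clock: 10.77
eef_pos: [642.4, -146.7, 64.0]
tool_rot: [-1.565, 0.003, 0.01]
force: [0.3, -0.4, 0.0]
width: 84.8
```

```bash
python3 plan.py 643.4 -160.2 11 0 4
```

```text
t 10.77 p [ 642.4 -146.7   64. ] rpy [-1.565  0.003  0.01 ] F [ 0.3 -0.4  0. ] w 84.8
[[0.01,0.33,-0.09,-0.02,0.03,-0.01],[0.01,0.33,-0.08,-0.02,0.03,-0.01],[0.0,0.33,-0.09,-0.01,0.03,-0.01],[0.01,0.33,-0.08,-0.02,0.03,-0.01]]
end [ 643.5 -160.1   11.2] [-1.571 -0.    -0.   ]
```

>>> apply_moves --commands '[[[0.02, 0.1, -0.3, -0.06, 0.1, -0.02], [0, 0.1, 0, 0, 0, 0], [0, 0, 0, 0, 0, 0], [0, 0, 0, 0, 0, 0]]]'

```text
clock: 11.1
eef_pos: [646.2, -159.9, 59.8]
tool_rot: [-1.572, -0.005, 0.001]
force: [-0.2, 0.1, -0.3]
width: 85.3
```

```bash
python3 plan.py 643.4 -160.2 11 0 4
```

```text
t 11.1 p [ 646.2 -159.9   59.8] rpy [-1.572e+00 -5.000e-03  1.000e-03] F [-0.2  0.1 -0.3] w 85.3
[[-0.02,0.31,-0.0,0.0,0.0,0.02],[-0.02,0.3,-0.0,0.01,0.0,0.01],[-0.02,0.31,-0.0,0.0,0.01,0.02],[-0.01,0.3,-0.01,0.01,0.0,0.01]]
end [ 643.5 -160.3   11. ] [-1.571 -0.     0.   ]
```

>>> apply_moves --commands '[[[-0.04, 0.3, -0.03, 0, 0, 0.03], [-0.04, 0.3, -0.03, 0, 0, 0.02], [-0.02, 0.3, 0, 0, 0, 0.02], [0, 0.25, 0, 0, 0, 0], [0, 0.05, 0, 0, 0, 0], [0, 0, 0, 0, 0, 0], [0, 0, 0, 0, 0, 0]]]'

```text
clock: 11.68
eef_pos: [641.4, -163.3, 6.4]
tool_rot: [-1.572, 0.002, -0.0]
force: [-0.2, -0.4, 0.5]
width: 84.7
```

```bash
python3 plan.py 643.4 -160.2 11 0 2
```

```text
t 11.68 p [ 641.4 -163.3    6.4] rpy [-1.572  0.002 -0.   ] F [-0.2 -0.4  0.5] w 84.7
[[0.02,-0.06,0.04,0.01,-0.0,-0.01],[0.03,-0.06,0.04,0.01,-0.0,-0.01]]
end [ 643.5 -160.1   11.1] [-1.571  0.    -0.   ]
```

>>> apply_moves --commands '[[[0.04, -0.13, 0.08, 0, 0, 0], [0, 0, 0, 0, 0, 0], [0, 0, 0, 0, 0, 0]]]'

```text
clock: 11.93
eef_pos: [643.6, -159.4, 12.3]
tool_rot: [-1.572, 0.002, 0.0]
force: [-0.9, -0.3, -0.9]
width: 85.1
```

>>> apply_moves --commands '[[[0, 0, 0, 0, 0, 0], [0, 0, 0, 0, 0, 0], [0, 0, 0, 0, 0, 0], [0, 0, 0, 0, 0, 0], [0, 0, 0, 0, 0, 0], [0, 0, 0, 0, 0, 0], [0, 0, 0, 0, 0, 0], [0, 0, 0, 0, 0, 0]]]' --claw 40

```text
clock: 12.6
eef_pos: [645.1, -159.5, 14.9]
tool_rot: [-1.573, -0.002, 0.0]
force: [0.1, 0.1, -0.8]
width: 54.9
```

>>> apply_moves --commands '[[[0, -0.4, 0, 0, 0, 0], [0, -0.9, 0, 0, 0, 0], [0, -0.9, 0, 0, 0, 0], [0, -0.9, 0, 0, 0, 0], [0, -0.9, 0, 0, 0, 0], [0, -0.8, 0, 0, 0, 0], [0, -0.2, 0, 0, 0, 0], [0, 0, 0, 0, 0, 0]]]'

```text
clock: 13.27
eef_pos: [641.9, -158.7, 218.8]
tool_rot: [-1.571, 0.008, 0.001]
force: [-0.3, 1.4, 0.0]
width: 55.1
```

>>> apply_moves --commands '[[[-0.15, 0, 0.5, 0, 0, 0], [-0.27, 0, 0.9, 0, 0, 0], [-0.27, 0, 0.9, 0, 0, 0], [-0.27, 0, 0.9, 0, 0, 0], [-0.27, 0, 0.9, 0, 0, 0], [-0.27, 0, 0.9, 0, 0, 0], [-0.27, 0, 0.9, 0, 0, 0], [-0.27, 0, 0.9, 0, 0, 0]]]'

```text
clock: 13.93
eef_pos: [555.3, 107.3, 205.2]
tool_rot: [-1.581, 0.022, -0.023]
force: [0.5, 0.7, -0.8]
width: 55.3
```

```bash
python3 plan.py 503.5 310 175 0 6
```

```text
t 13.93 p [555.3 107.3 205.2] rpy [-1.581  0.022 -0.023] F [ 0.5  0.7 -0.8] w 55.3
[[-0.23,0.12,0.84,0.02,-0.04,-0.04],[-0.23,0.12,0.84,0.02,-0.04,-0.04],[-0.23,0.12,0.84,0.02,-0.04,-0.04],[-0.22,0.13,0.84,0.02,-0.05,-0.05],[-0.22,0.13,0.85,0.02,-0.04,-0.04],[-0.22,0.12,0.84,0.02,-0.05,-0.05]]
end [503.7 309.8 175.1] [-1.571 -0.     0.   ]
```

>>> apply_moves --commands '[[[-0.23, 0.05, 0.84, 0.02, -0.04, -0.04], [-0.23, 0.05, 0.84, 0.02, -0.04, -0.04], [-0.23, 0.05, 0.84, 0.02, -0.04, -0.04], [-0.22, 0.05, 0.8, 0.02, -0.05, -0.05], [-0.2, 0.05, 0.6, 0.02, -0.04, -0.04], [-0.1, 0.05, 0.4, 0.02, -0.05, -0.05], [0, 0, 0.2, 0, 0, 0], [0, 0, 0, 0, 0, 0]]]'

```text
clock: 14.6
eef_pos: [492.4, 304.6, 178.6]
tool_rot: [-1.573, 0.021, 0.017]
force: [0.1, -0.1, -0.9]
width: 55.2
```

```bash
python3 plan.py 503.5 310 155 0 2
```

```text
t 14.6 p [492.4 304.6 178.6] rpy [-1.573  0.021  0.017] F [ 0.1 -0.1 -0.9] w 55.2
[[0.15,0.29,0.07,0.01,0.1,-0.12],[0.14,0.29,0.06,0.02,0.1,-0.12]]
end [503.6 309.9 155.2] [-1.57  0.   -0.  ]
```

>>> apply_moves --commands '[[[0.15, 0.25, 0.07, 0.01, 0.1, -0.12], [0.13, 0.25, 0.06, 0.02, 0.1, -0.12], [0, 0, 0, 0, 0, 0], [0, 0, 0, 0, 0, 0]]]'

```text
clock: 14.93
eef_pos: [504.2, 304.0, 154.6]
tool_rot: [-1.577, 0.004, -0.005]
force: [0.5, -0.9, -0.7]
width: 54.9
```

```bash
cat > held.py <<'E'
import sys
from ctr import *
# held piece: compare its hull in wrist & side views with TCP, for assumed TCP-origin offset
c=sys.argv[1]; off=float(sys.argv[2])
W=cam('wrist'); s=readout.read_state(); p=s['eef_pos']; zo=p[2]-off
x,r=ctr(W,c,p[:2].copy(),zo+8,zo+40,115); print('wrist',x,'res px',r)
S=cam('side'); 
try: x2,r=ctr(S,c,p[:2].copy(),zo+8,zo+40,32); print('side',x2,'res px',r)
except Exception as e: print(e)
print('tcp',p.round(1),'rpy',s['tool_rot'].round(3),'F',s['force'].round(1))
E
python3 held.py yellow 14; python3 held.py blue 84
```

```text
wrist [503.7 303.1] res px [ 0.1 -1.9 -0.1  1.9]
side [502.6 304.4] res px [-1.1 -1.5  1.1  1.2]
tcp [504.2 303.5 154.5] rpy [-1.578  0.004 -0.005] F [ 0.6 -0.  -1. ]
wrist [503.9 322.4] res px [ -2.8 -21.4   2.7  22. ]
side [503.  315.4] res px [-0.9 -3.8  0.9  3.3]
tcp [504.4 304.6 155.4] rpy [-1.576  0.003 -0.005] F [-0.2  0.2 -1.1]
```

>>> apply_moves --commands '[[[-0.02, 0.1, 0.17, 0.05, 0.03, -0.03], [0, 0.2, 0, 0, 0, 0], [0, 0.2, 0, 0, 0, 0], [0, 0, 0, 0, 0, 0], [0, 0, 0, 0, 0, 0]]]'

```text
clock: 15.55
eef_pos: [504.1, 312.6, 135.0]
tool_rot: [-1.569, -0.002, -0.008]
force: [-0.2, 0.1, -0.8]
width: 54.4
```

```bash
python3 held.py yellow 14; python3 plan.py 503.5 310 117 0 2
```

```text
wrist [503.5 311.5] res px [ 0.1 -2.3 -0.1  2.4]
side [502.1 314. ] res px [-0.5 -1.   0.5  0.9]
tcp [503.9 312.5 134.9] rpy [-1.569 -0.002 -0.008] F [-0.6  0.1 -1.2]
t 15.65 p [504.1 312.6 135.2] rpy [-1.569 -0.002 -0.008] F [ 0.7  0.2 -0.7] w 54.6
[[-0.01,0.23,-0.03,-0.01,-0.04,0.01],[-0.0,0.22,-0.04,-0.01,-0.05,0.02]]
end [503.7 309.8 117.2] [-1.571  0.     0.   ]
```

>>> apply_moves --commands '[[[-0.01, 0.15, -0.06, -0.01, -0.04, 0.01], [0, 0.1, 0, 0, -0.03, 0], [0, 0, 0, 0, 0, 0], [0, 0, 0, 0, 0, 0]]]'

```text
clock: 15.98
eef_pos: [504.0, 310.0, 124.5]
tool_rot: [-1.57, -0.002, -0.001]
force: [0.7, 0.1, -0.3]
width: 54.9
```

>>> apply_moves --commands '[[[0, 0.1, 0, 0, 0, 0], [0, 0.08, 0, 0, 0, 0], [0, 0, 0, 0, 0, 0], [0, 0, 0, 0, 0, 0]]]'

```text
clock: 16.32
eef_pos: [504.4, 310.2, 117.5]
tool_rot: [-1.569, -0.003, -0.001]
force: [0.5, -0.4, -0.0]
width: 55.3
```

>>> apply_moves --commands '[[[0, 0.06, 0, 0, 0, 0], [0, 0, 0, 0, 0, 0], [0, 0, 0, 0, 0, 0]]]'

```text
clock: 16.57
eef_pos: [504.9, 310.8, 118.6]
tool_rot: [-1.569, -0.006, -0.002]
force: [-0.3, -0.8, -0.7]
width: 55.5
```

```bash
python3 held.py yellow 13
python3 - <<'E'
from meas import *
S=cam('side'); W=cam('wrist'); save('m7',np.hstack([cv2.resize(W['image'],(400,300)),cv2.resize(S['image'][270:390,240:400],(400,300))]))
E
```

```text
wrist [504.3 309.9] res px [-0.4 -2.3  0.5  2.5]
side [503.2 313.4] res px [-0.8 -1.4  0.8  1.2]
tcp [504.9 310.8 118.5] rpy [-1.569 -0.006 -0.002] F [ 0.3  0.7 -1.2]
```

View pics/m7.png

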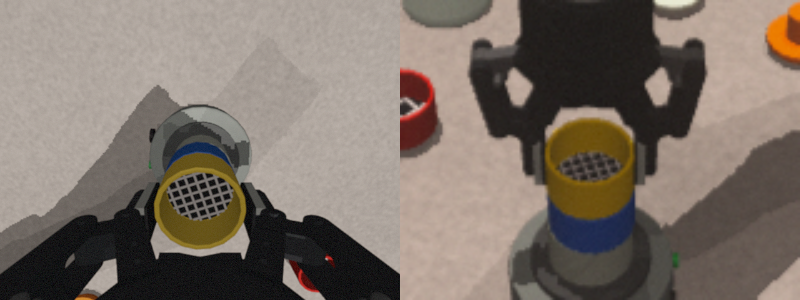

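The yellow sieve is in line over the blue one in both halves, but no contact force shows yet. I'll press down slowly until it does.

>>> apply_moves --commands '[[[0, 0.08, 0, 0, 0, 0], [0, 0.05, 0, 0, 0, 0], [0, 0, 0, 0, 0, 0], [0, 0, 0, 0, 0, 0]]]'

```text
clock: 17.1
eef_pos: [504.9, 310.7, 118.5]
tool_rot: [-1.57, -0.007, -0.002]
force: [0.1, -0.6, -0.5]
width: 54.8
```

>>> apply_moves --commands '[[[0, 0.1, 0, 0, 0, 0]]]'

```text
clock: 17.18
eef_pos: [505.3, 311.1, 117.0]
tool_rot: [-1.57, -0.008, -0.003]
force: [-10.4, -8.6, 57.8]
width: 55.1
```

That is a hard contact, so it is seated. I'll release.

>>> apply_moves --commands '[[[0, 0, 0, 0, 0, 0], [0, 0, 0, 0, 0, 0], [0, 0, 0, 0, 0, 0], [0, 0, 0, 0, 0, 0], [0, 0, 0, 0, 0, 0], [0, 0, 0, 0, 0, 0], [0, 0, 0, 0, 0, 0], [0, 0, 0, 0, 0, 0]]]' --claw 85

```text
clock: 17.85
eef_pos: [505.0, 310.8, 114.8]
tool_rot: [-1.571, -0.006, -0.003]
force: [0.1, -0.0, -0.0]
width: 84.8
```

>>> apply_moves --commands '[[[0, -0.3, 0, 0, 0, 0], [0, -0.8, 0, 0, 0, 0], [0, -0.9, 0, 0, 0, 0], [0, -0.7, 0, 0, 0, 0], [0, -0.3, 0, 0, 0, 0], [0, 0, 0, 0, 0, 0], [0, 0, 0, 0, 0, 0]]]'

```text
clock: 18.43
eef_pos: [503.1, 310.8, 242.9]
tool_rot: [-1.572, -0.004, -0.002]
force: [-0.9, -0.2, 0.1]
width: 84.9
```

```bash
python3 - <<'E'
from ctr import *
S=cam('side'); W=cam('wrist'); T=cam('top')
for nm,d,r in (('S',S,25),('W',W,90),('T',T,25)): print(nm,ctr(d,'yellow',(504.,310.),111,143,r))
hb,hy=blob(S,'blue',*proj(S,[504,310,100]),25),blob(S,'yellow',*proj(S,[504,310,130]),25); print(hb.min(0),hb.max(0),hy.min(0),hy.max(0))
for z in (79,111,143): print(z,proj(S,[504,338,z]))
E
python3 plan.py 655.5 159 170 0 6
```

```text
S (array([500.9, 316.7]), array([-3.3, -4.8,  3.3,  4. ]))
W (array([504.7, 309.2]), array([-0.8, -1.2,  0.8,  1.3]))
T (array([503.3, 309.8]), array([-0.9, -0.9,  0.9,  1. ]))
[302. 350.] [333. 370.] [302. 324.] [332. 357.]
79 [315.59994971 370.67162657]
111 [315.19650562 357.48494436]
143 [314.7724565  343.62478107]
t 18.58 p [502.3 310.2 240.9] rpy [-1.574e+00 -1.000e-03 -2.000e-03] F [ 1.3 -0.1 -0.4] w 85.1
[[0.64,0.3,-0.63,0.01,-0.0,0.0],[0.64,0.3,-0.63,0.0,-0.0,0.0],[0.64,0.3,-0.63,0.01,-0.01,0.0],[0.64,0.29,-0.63,0.0,-0.0,0.01],[0.64,0.3,-0.63,0.01,-0.01,0.0],[0.63,0.29,-0.62,0.0,-0.0,0.01]]
end [655.4 159.1 170.1] [-1.571  0.    -0.   ]
```

The side view puts yellow's bottom edge at row 357 and blue's at row 370, exactly the predicted seams at 111 and 79 mm. Yellow is seated at about (504, 309.7). Next is red.

>>> apply_moves --commands '[[[0.5, 0.15, -0.5, 0, 0, 0], [0.7, 0.3, -0.7, 0, 0, 0], [0.7, 0.3, -0.7, 0, 0, 0], [0.7, 0.3, -0.7, 0, 0, 0], [0.6, 0.3, -0.6, 0, 0, 0], [0.4, 0.2, -0.35, 0, 0, 0], [0.1, 0, -0.1, 0, 0, 0], [0, 0, 0, 0, 0, 0]]]'

```text
clock: 19.25
eef_pos: [648.5, 159.4, 163.3]
tool_rot: [-1.578, 0.018, 0.008]
force: [-0.4, -1.5, 0.0]
width: 85.0
```

>>> apply_moves --commands '[[[0, 0, 0, 0, 0, 0], [0, 0, 0, 0, 0, 0]]]'

```text
clock: 19.42
eef_pos: [646.0, 160.6, 161.5]
tool_rot: [-1.578, 0.023, 0.009]
force: [-0.3, 0.4, -0.0]
width: 85.2
```

```bash
python3 - <<'E'
from ctr import *
print(ctr(cam('wrist'),'red',(655.,159.),8,40,90))
E
python3 plan.py 655.5 159 60 0 5
```

```text
(array([654.1, 158.5]), array([-1.4, -1.7,  1.4,  1.8]))
t 19.47 p [645.8 161.2 161.7] rpy [-1.577  0.023  0.01 ] F [-0.4  0.6 -0.4] w 84.9
[[0.06,0.51,-0.01,0.02,0.02,-0.05],[0.06,0.51,-0.01,0.01,0.02,-0.05],[0.06,0.51,-0.01,0.02,0.03,-0.05],[0.05,0.5,-0.01,0.01,0.02,-0.06],[0.05,0.51,-0.01,0.02,0.03,-0.05]]
end [655.5 158.9  59.9] [-1.571  0.    -0.   ]
```

Red is at about (654.7, 158.8). I'll descend to about 60 mm, correct, then go down.

>>> apply_moves --commands '[[[0.1, 0.4, -0.03, 0.03, 0.04, -0.1], [0.1, 0.6, -0.03, 0.03, 0.04, -0.1], [0.05, 0.6, 0, 0.02, 0.03, -0.06], [0, 0.6, 0, 0, 0, 0], [0, 0.3, 0, 0, 0, 0], [0, 0, 0, 0, 0, 0], [0, 0, 0, 0, 0, 0]]]'

```text
clock: 20.05
eef_pos: [652.5, 174.8, 66.4]
tool_rot: [-1.56, -0.009, 0.018]
force: [0.1, 0.3, 0.6]
width: 84.7
```

```bash
python3 plan.py 654.7 158.8 11 0 4
```

```text
t 20.05 p [652.5 174.8  66.4] rpy [-1.56  -0.009  0.018] F [0.1 0.3 0.6] w 84.7
[[0.01,0.35,-0.1,-0.03,0.05,0.02],[0.01,0.34,-0.1,-0.03,0.05,0.03],[0.01,0.35,-0.11,-0.03,0.05,0.02],[0.01,0.34,-0.1,-0.03,0.06,0.03]]
end [654.6 158.8  11.1] [-1.571  0.    -0.   ]
```

>>> apply_moves --commands '[[[0.03, 0.1, -0.36, -0.11, 0.2, 0.1], [0, 0.1, 0, 0, 0, 0], [0, 0, 0, 0, 0, 0], [0, 0, 0, 0, 0, 0]]]'

```text
clock: 20.38
eef_pos: [656.3, 161.0, 62.5]
tool_rot: [-1.569, -0.005, 0.0]
force: [0.3, -0.9, 0.4]
width: 85.1
```

```bash
python3 plan.py 654.7 158.8 12 0 4
```

```text
t 20.38 p [656.3 161.   62.5] rpy [-1.569 -0.005  0.   ] F [ 0.3 -0.9  0.4] w 85.1
[[-0.01,0.32,-0.01,-0.01,0.0,0.02],[-0.01,0.31,-0.02,-0.0,0.0,0.01],[-0.01,0.32,-0.01,-0.01,0.0,0.02],[-0.01,0.31,-0.02,-0.0,0.0,0.01]]
end [654.9 158.7  12. ] [-1.571 -0.     0.   ]
```

>>> apply_moves --commands '[[[-0.03, 0.3, -0.06, 0, 0, 0.03], [-0.02, 0.3, -0.03, 0, 0, 0.02], [0, 0.3, 0, 0, 0, 0], [0, 0.2, 0, 0, 0, 0], [0, 0.04, 0, 0, 0, 0], [0, 0, 0, 0, 0, 0], [0, 0, 0, 0, 0, 0]]]'

```text
clock: 20.97
eef_pos: [654.3, 156.6, 11.7]
tool_rot: [-1.569, -0.0, -0.001]
force: [0.3, -0.3, 1.5]
width: 84.7
```

```bash
python3 plan.py 654.7 158.8 12 0 2
```

```text
t 20.97 p [654.3 156.6  11.7] rpy [-1.569e+00 -0.000e+00 -1.000e-03] F [ 0.3 -0.3  1.5] w 84.7
[[0.01,-0.0,0.03,-0.01,-0.01,0.0],[0.0,-0.01,0.02,-0.01,-0.0,0.0]]
end [654.7 158.6  12.1] [-1.571 -0.    -0.   ]
```

>>> apply_moves --commands '[[[0.01, 0, 0.06, 0, 0, 0], [0, 0, 0, 0, 0, 0], [0, 0, 0, 0, 0, 0]]]'

```text
clock: 21.22
eef_pos: [655.0, 159.7, 12.0]
tool_rot: [-1.568, -0.001, -0.001]
force: [0.3, -0.6, -0.3]
width: 85.0
```

>>> apply_moves --commands '[[[0, 0, 0, 0, 0, 0], [0, 0, 0, 0, 0, 0], [0, 0, 0, 0, 0, 0], [0, 0, 0, 0, 0, 0], [0, 0, 0, 0, 0, 0], [0, 0, 0, 0, 0, 0], [0, 0, 0, 0, 0, 0], [0, 0, 0, 0, 0, 0]]]' --claw 40

```text
clock: 21.88
eef_pos: [656.3, 160.4, 14.3]
tool_rot: [-1.567, -0.004, -0.0]
force: [0.8, 0.2, -1.0]
width: 53.9
```

>>> apply_moves --commands '[[[0, -0.4, 0, 0, 0, 0], [0, -0.9, 0, 0, 0, 0], [0, -0.9, 0, 0, 0, 0], [0, -0.9, 0, 0, 0, 0], [0, -0.9, 0, 0, 0, 0], [0, -0.8, 0, 0, 0, 0], [0, -0.2, 0, 0, 0, 0], [0, 0, 0, 0, 0, 0]]]'

```text
clock: 22.55
eef_pos: [652.7, 158.8, 218.4]
tool_rot: [-1.57, 0.006, 0.0]
force: [0.5, 0.1, -1.9]
width: 54.6
```

```bash
python3 plan.py 504.3 309.8 200 0 6
```

```text
t 22.55 p [652.7 158.8 218.4] rpy [-1.57   0.006  0.   ] F [ 0.5  0.1 -1.9] w 54.6
[[-0.62,0.08,0.63,-0.0,0.0,-0.01],[-0.62,0.08,0.63,-0.0,0.0,-0.01],[-0.62,0.08,0.63,-0.0,0.0,-0.01],[-0.62,0.08,0.63,-0.0,0.0,-0.01],[-0.61,0.08,0.63,-0.0,0.0,-0.02],[-0.62,0.08,0.63,-0.01,0.0,-0.01]]
end [504.2 309.9 199.8] [-1.571  0.     0.   ]
```

>>> apply_moves --commands '[[[-0.4, 0, 0.4, 0, 0, 0], [-0.65, 0, 0.65, 0, 0, 0], [-0.65, 0, 0.65, 0, 0, 0], [-0.65, 0.05, 0.65, 0, 0, 0], [-0.55, 0.05, 0.6, 0, 0, 0], [-0.4, 0.05, 0.45, 0, 0, 0], [-0.15, 0, 0.2, 0, 0, 0], [0, 0, 0, 0, 0, 0]]]'

```text
clock: 23.22
eef_pos: [507.1, 301.2, 200.7]
tool_rot: [-1.58, 0.017, -0.007]
force: [0.1, 0.2, -0.7]
width: 54.1
```

>>> apply_moves --commands '[[[0, 0, 0, 0, 0, 0], [0, 0, 0, 0, 0, 0]]]'

```text
clock: 23.38
eef_pos: [507.8, 299.3, 199.0]
tool_rot: [-1.583, 0.019, -0.007]
force: [-0.0, 0.1, -1.0]
width: 54.5
```

```bash
python3 plan.py 504.3 309.8 185 0 2
```

```text
t 23.38 p [507.8 299.3 199. ] rpy [-1.583  0.019 -0.007] F [-0.   0.1 -1. ] w 54.5
[[-0.04,0.17,0.13,0.07,-0.04,-0.11],[-0.04,0.18,0.13,0.07,-0.04,-0.1]]
end [504.4 309.6 184.9] [-1.571  0.    -0.   ]
```

>>> apply_moves --commands '[[[-0.05, 0.15, 0.15, 0.08, -0.04, -0.12], [-0.05, 0.15, 0.13, 0.08, -0.04, -0.1], [0, 0, 0, 0, 0, 0], [0, 0, 0, 0, 0, 0], [0, 0, 0, 0, 0, 0]]]'

```text
clock: 23.8
eef_pos: [511.9, 301.0, 185.2]
tool_rot: [-1.574, -0.004, -0.015]
force: [-0.6, 0.7, -0.7]
width: 54.2
```

```bash
python3 held.py red 14.3; python3 plan.py 504.3 309.8 160 0 2
```

```text
wrist [511.5 298.8] res px [-1.1 -1.1  1.1  1.3]
side [511.7 299.7] res px [-1.  -1.1  1.1  0.9]
tcp [512.3 300.8 185.3] rpy [-1.574 -0.005 -0.016] F [ 0.9 -0.7 -1.1]
t 23.9 p [512.  301.3 185.4] rpy [-1.574 -0.005 -0.015] F [-0.8 -0.  -0.3] w 54.3
[[-0.1,0.32,0.11,0.02,-0.09,0.03],[-0.1,0.31,0.1,0.01,-0.09,0.02]]
end [504.2 309.7 160.2] [-1.571 -0.     0.   ]
```

>>> apply_moves --commands '[[[-0.18, 0.1, 0.26, 0.02, -0.17, 0.05], [0, 0.1, 0, 0, 0, 0], [0, 0.1, 0, 0, 0, 0], [0, 0, 0, 0, 0, 0], [0, 0, 0, 0, 0, 0]]]'

```text
clock: 24.32
eef_pos: [504.9, 312.9, 172.7]
tool_rot: [-1.571, -0.001, 0.0]
force: [-0.4, 0.9, -0.9]
width: 54.1
```

```bash
python3 plan.py 504.8 311.3 160 0 2
```

```text
t 24.32 p [504.9 312.9 172.7] rpy [-1.571e+00 -1.000e-03  0.000e+00] F [-0.4  0.9 -0.9] w 54.1
[[-0.0,0.16,-0.02,0.0,0.0,0.0],[-0.0,0.16,-0.02,0.0,0.01,0.01]]
end [504.9 311.3 159.9] [-1.571  0.    -0.   ]
```

>>> apply_moves --commands '[[[0, 0.16, -0.04, 0, 0, 0], [0, 0.15, 0, 0, 0, 0], [0, 0, 0, 0, 0, 0], [0, 0, 0, 0, 0, 0]]]'

```text
clock: 24.65
eef_pos: [504.8, 310.9, 158.8]
tool_rot: [-1.572, -0.0, 0.001]
force: [-0.4, 0.5, -0.6]
width: 54.3
```

```bash
python3 plan.py 504.8 311.3 151 0 2; python3 held.py red 14.3
python3 - <<'E'
from ctr import *
S=cam('side'); W=cam('wrist'); save('m8',np.hstack([cv2.resize(W['image'],(400,300)),cv2.resize(S['image'][260:380,240:400],(400,300))]))
E
```

```text
t 24.65 p [504.8 310.9 158.8] rpy [-1.572e+00 -0.000e+00  1.000e-03] F [-0.4  0.5 -0.6] w 54.3
[[-0.0,0.1,0.0,0.0,0.0,0.0],[-0.0,0.09,0.01,0.01,0.01,0.0]]
end [504.8 311.3 151.2] [-1.571 -0.    -0.   ]
wrist [504.3 308.5] res px [-0.5 -1.6  0.5  1.7]
side [503.2 311.1] res px [-0.8 -1.2  0.8  1. ]
tcp [504.7 310.9 158.7] rpy [-1.572e+00 -0.000e+00  1.000e-03] F [ 0.3 -0.7 -1.9]
```

View pics/m8.png

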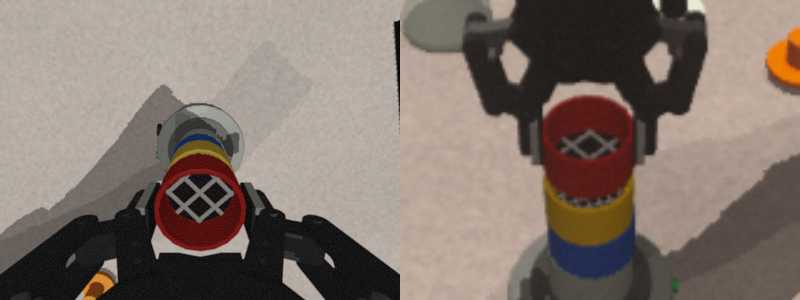

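The red sieve hangs level, in line and just above the yellow mouth in both halves. I'll lower it gently.

>>> apply_moves --commands '[[[0, 0.1, 0.02, 0, 0, 0], [0, 0.08, 0, 0, 0, 0], [0, 0, 0, 0, 0, 0], [0, 0, 0, 0, 0, 0]]]'

```text
clock: 25.18
eef_pos: [505.5, 312.5, 152.0]
tool_rot: [-1.57, -0.002, 0.001]
force: [-0.3, 0.4, -0.5]
width: 54.3
```

>>> apply_moves --commands '[[[0, 0.05, 0, 0, 0, 0]]]'

```text
clock: 25.27
eef_pos: [505.6, 312.7, 150.1]
tool_rot: [-1.57, -0.003, 0.001]
force: [0.1, 0.4, -1.1]
width: 54.5
```

>>> apply_moves --commands '[[[0, 0.04, -0.01, 0, 0, 0]]]'

```text
clock: 25.35
eef_pos: [505.7, 312.4, 148.6]
tool_rot: [-1.57, -0.003, 0.001]
force: [-3.4, -0.6, 14.9]
width: 54.3
```

>>> apply_moves --commands '[[[0, 0, 0, 0, 0, 0], [0, 0, 0, 0, 0, 0]]]'

```text
clock: 25.52
eef_pos: [505.6, 312.5, 148.8]
tool_rot: [-1.569, -0.003, 0.001]
force: [0.2, 0.5, 0.1]
width: 54.2
```

Contact came at 148.6 mm (149.3 expected), so red is seated. Release.

>>> apply_moves --commands '[[[0, 0, 0, 0, 0, 0], [0, 0, 0, 0, 0, 0], [0, 0, 0, 0, 0, 0], [0, 0, 0, 0, 0, 0], [0, 0, 0, 0, 0, 0], [0, 0, 0, 0, 0, 0], [0, 0, 0, 0, 0, 0], [0, 0, 0, 0, 0, 0]]]' --claw 85

```text
clock: 26.18
eef_pos: [506.0, 312.5, 148.7]
tool_rot: [-1.569, -0.004, 0.001]
force: [-0.3, -0.8, -0.0]
width: 84.9
```

>>> apply_moves --commands '[[[0, -0.3, 0, 0, 0, 0], [0, -0.8, 0, 0, 0, 0], [0, -0.9, 0, 0, 0, 0], [0, -0.7, 0, 0, 0, 0], [0, -0.3, 0, 0, 0, 0], [0, 0, 0, 0, 0, 0], [0, 0, 0, 0, 0, 0]]]'

```text
clock: 26.77
eef_pos: [504.6, 312.4, 277.6]
tool_rot: [-1.569, -0.003, 0.002]
force: [-0.1, 1.0, -1.2]
width: 84.9
```

```bash
python3 - <<'E'
from ctr import *
S=cam('side'); W=cam('wrist'); T=cam('top')
for nm,d,r in (('W',W,90),('T',T,25)): print(nm,ctr(d,'red',(504.,310.),143,175,r))
for c,z in (('blue',100),('yellow',130),('red',160)): h=blob(S,c,*proj(S,[504,310,z]),25); print(c,h.min(0),h.max(0))
for z in (79,111,143): print(z,proj(S,[504,338,z]))
p=proj(W,[437,2,11]);print(p)
E
python3 plan.py 437 3 190 0 8
```

```text
W (array([505.3, 310.4]), array([-1.4, -1.8,  1.4,  1.9]))
T (array([505.1, 313.7]), array([-3.1, -2. ,  3.1,  2. ]))
blue [301. 349.] [333. 370.]
yellow [312. 345.] [327. 356.]
red [297. 304.] [332. 344.]
79 [315.59994971 370.67162657]
111 [315.19650562 357.48494436]
143 [314.7724565  343.62478107]
[271.37559547 423.51455786]
t 26.92 p [503.9 311.8 275.5] rpy [-1.571e+00  1.000e-03  2.000e-03] F [ 0.1  0.8 -1. ] w 84.7
[[-0.21,0.27,-0.96,0.0,0.0,-0.0],[-0.21,0.27,-0.97,0.0,0.0,-0.0],[-0.21,0.27,-0.96,0.0,0.0,-0.0],[-0.21,0.27,-0.97,0.0,0.0,-0.0],[-0.21,0.27,-0.96,0.0,0.01,-0.0],[-0.21,0.26,-0.97,0.0,0.0,-0.0],[-0.21,0.27,-0.96,0.0,0.01,-0.0],[-0.21,0.26,-0.97,0.0,0.0,-0.01]]
end [437.1   2.9 190. ] [-1.571 -0.     0.   ]
```

The seams all match: red's bottom edge is at row 344, where 143 mm was predicted. Red sits at about (505, 311). Now the lid.

>>> apply_moves --commands '[[[-0.1, 0, -0.5, 0, 0, 0], [-0.22, 0.2, -0.95, 0, 0, 0], [-0.22, 0.3, -0.95, 0, 0, 0], [-0.22, 0.3, -0.95, 0, 0, 0], [-0.22, 0.3, -0.95, 0, 0, 0], [-0.22, 0.3, -0.95, 0, 0, 0], [-0.22, 0.3, -0.95, 0, 0, 0], [-0.15, 0.2, -0.7, 0, 0, 0]]]'

```text
clock: 27.58
eef_pos: [434.7, 37.1, 188.5]
tool_rot: [-1.565, 0.015, 0.018]
force: [0.4, -0.7, -0.4]
width: 84.6
```

>>> apply_moves --commands '[[[-0.1, 0, -0.4, 0, 0, 0], [0, 0, -0.1, 0, 0, 0], [0, 0, 0, 0, 0, 0], [0, 0, 0, 0, 0, 0]]]'

```text
clock: 27.92
eef_pos: [423.6, 8.4, 183.0]
tool_rot: [-1.569, 0.031, 0.006]
force: [0.8, 0.1, 0.2]
width: 84.8
```

```bash
python3 - <<'E'
from ctr import *
W=cam('wrist'); T=np.load('top0.npy',allow_pickle=True).item()
print(ctr(W,'white',(437.,3.),8,14,70)); print(ctr(T,'white',(437.,3.),8,14,30))
E
python3 plan.py 437 3 80 0 4
```

```text
(array([442. , -11.8]), array([ -4.4, -14.6,   4.3,  16. ]))
(array([436.2,   4.5]), array([-1.1, -1.2,  1.1,  1.1]))
t 27.97 p [423.8   8.8 183. ] rpy [-1.569  0.031  0.007] F [0.5 0.4 0.4] w 85.2
[[0.1,0.64,-0.04,-0.01,0.02,-0.09],[0.1,0.64,-0.04,-0.0,0.02,-0.09],[0.09,0.64,-0.04,-0.01,0.02,-0.09],[0.09,0.65,-0.03,-0.0,0.02,-0.09]]
end [437.    3.   79.9] [-1.57 -0.    0.  ]
```

>>> apply_moves --commands '[[[0.15, 0.5, -0.06, 0, 0.02, -0.15], [0.12, 0.6, -0.06, 0, 0.02, -0.12], [0.08, 0.6, -0.04, 0, 0.02, -0.08], [0, 0.5, 0, 0, 0, 0], [0, 0, 0, 0, 0, 0], [0, 0, 0, 0, 0, 0]]]'

```text
clock: 28.47
eef_pos: [444.5, 14.0, 93.6]
tool_rot: [-1.562, -0.013, 0.017]
force: [-0.8, -0.8, 0.3]
width: 84.6
```

```bash
python3 - <<'E'
from ctr import *
W=cam('wrist'); save('m9',W['image']); print(proj(W,[437,4,11]),ctr(W,'white',(437.,4.),8,14,100))
E
python3 plan.py 437 3.5 19 0 4
```

```text
[307.75251634 265.86687974] (array([444. , -14.3]), array([ -7.2, -18.9,   7.3,  21.4]))
t 28.52 p [444.5  14.2  93.8] rpy [-1.562 -0.013  0.017] F [ 1.   0.9 -0.6] w 85.0
[[-0.05,0.47,-0.07,-0.03,0.05,0.04],[-0.05,0.47,-0.07,-0.02,0.05,0.04],[-0.05,0.46,-0.07,-0.03,0.05,0.03],[-0.06,0.47,-0.07,-0.02,0.04,0.04]]
end [436.8   3.3  18.9] [-1.57  0.    0.  ]
```

View pics/m9.png

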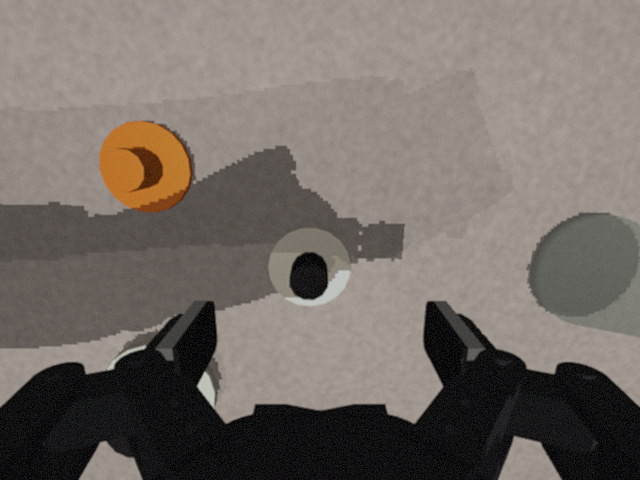

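The wrist view has the chosen lid at (309,267), half in shadow, which explains the bad mask fit. Its outline centre gives about (438, 3), which agrees with the top view. The orange one at (145,166) and the large white one at (165,380) are clear of the fingers.

>>> apply_moves --commands '[[[-0.16, 0.1, -0.26, -0.1, 0.18, 0.15], [0, 0.3, 0, 0, 0, 0], [0, 0.3, 0, 0, 0, 0], [0, 0.2, 0, 0, 0, 0], [0, 0, 0, 0, 0, 0], [0, 0, 0, 0, 0, 0]]]'

```text
clock: 29.02
eef_pos: [441.7, 2.8, 61.5]
tool_rot: [-1.572, -0.008, -0.001]
force: [-0.3, 1.1, 0.2]
width: 85.2
```

```bash
python3 plan.py 437.7 3.4 18 0 4
```

```text
t 29.02 p [441.7   2.8  61.5] rpy [-1.572e+00 -8.000e-03 -1.000e-03] F [-0.3  1.1  0.2] w 85.2
[[-0.03,0.27,0.0,0.0,-0.0,0.02],[-0.03,0.27,0.01,0.0,-0.0,0.02],[-0.02,0.27,0.0,0.01,-0.01,0.03],[-0.02,0.28,0.01,0.0,-0.0,0.02]]
end [437.9   3.5  17.9] [-1.571 -0.    -0.   ]
```

>>> apply_moves --commands '[[[-0.06, 0.2, 0.01, 0, 0, 0.06], [-0.04, 0.27, 0.01, 0, 0, 0.04], [0, 0.27, 0, 0, 0, 0], [0, 0.2, 0, 0, 0, 0], [0, 0, 0, 0, 0, 0], [0, 0, 0, 0, 0, 0]]]'

```text
clock: 29.52
eef_pos: [439.1, 2.9, 24.4]
tool_rot: [-1.573, -0.002, -0.002]
force: [0.8, 0.6, 0.3]
width: 85.4
```

```bash
python3 plan.py 437.7 3.4 18 0 2
```

```text
t 29.52 p [439.1   2.9  24.4] rpy [-1.573 -0.002 -0.002] F [0.8 0.6 0.3] w 85.4
[[-0.02,0.08,0.01,0.01,-0.01,0.01],[-0.01,0.08,0.0,0.01,-0.02,0.02]]
end [437.9   3.3  18. ] [-1.571  0.     0.   ]
```

>>> apply_moves --commands '[[[-0.03, 0.1, 0.01, 0, 0, 0], [0, 0.06, 0, 0, 0, 0], [0, 0, 0, 0, 0, 0], [0, 0, 0, 0, 0, 0]]]'

```text
clock: 29.85
eef_pos: [438.7, 3.1, 19.4]
tool_rot: [-1.573, -0.004, -0.004]
force: [-0.0, 0.5, -0.5]
width: 84.8
```

>>> apply_moves --commands '[[[0, 0, 0, 0, 0, 0], [0, 0, 0, 0, 0, 0], [0, 0, 0, 0, 0, 0], [0, 0, 0, 0, 0, 0], [0, 0, 0, 0, 0, 0], [0, 0, 0, 0, 0, 0], [0, 0, 0, 0, 0, 0], [0, 0, 0, 0, 0, 0]]]' --claw 10

```text
clock: 30.52
eef_pos: [439.6, 3.2, 21.2]
tool_rot: [-1.573, -0.007, -0.004]
force: [-0.8, -0.0, -0.5]
width: 21.7
```

>>> apply_moves --commands '[[[0, 0, 0, 0, 0, 0], [0, 0, 0, 0, 0, 0], [0, 0, 0, 0, 0, 0], [0, 0, 0, 0, 0, 0]]]'

```text
clock: 30.85
eef_pos: [439.6, 3.2, 21.2]
tool_rot: [-1.573, -0.007, -0.004]
force: [-0.0, 0.9, 1.2]
width: 21.8
```

>>> apply_moves --commands '[[[0, -0.4, 0, 0, 0, 0], [0, -0.9, 0, 0, 0, 0], [0, -0.9, 0, 0, 0, 0], [0, -0.9, 0, 0, 0, 0], [0, -0.9, 0, 0, 0, 0], [0, -0.9, 0, 0, 0, 0], [0, -0.9, 0, 0, 0, 0], [0, -0.3, 0, 0, 0, 0]]]'

```text
clock: 31.52
eef_pos: [434.0, 5.2, 271.5]
tool_rot: [-1.573, 0.009, 0.002]
force: [0.7, -0.2, -0.9]
width: 21.5
```

>>> apply_moves --commands '[[[0.1, 0, 0.45, 0, 0, 0], [0.2, 0, 0.9, 0, 0, 0], [0.2, 0, 0.9, 0, 0, 0], [0.2, 0, 0.9, 0, 0, 0], [0.2, 0, 0.9, 0, 0, 0], [0.2, 0, 0.9, 0, 0, 0], [0.2, 0, 0.9, 0, 0, 0], [0.15, 0, 0.7, 0, 0, 0]]]'

```text
clock: 32.18
eef_pos: [497.5, 265.0, 271.6]
tool_rot: [-1.584, 0.003, -0.022]
force: [-0.3, 0.2, -0.0]
width: 21.2
```

```bash
python3 plan.py 505 311 230 0 2
```

```text
t 32.18 p [497.5 265.  271.6] rpy [-1.584  0.003 -0.022] F [-0.3  0.2 -0. ] w 21.2
[[0.08,0.51,0.58,0.08,-0.12,-0.02],[0.09,0.52,0.58,0.07,-0.13,-0.02]]
end [505.  310.9 230. ] [-1.571 -0.     0.   ]
```

>>> apply_moves --commands '[[[0.05, 0.1, 0.5, 0.05, -0.1, 0], [0.05, 0.2, 0.3, 0.05, -0.1, 0], [0, 0.3, 0.1, 0, 0, 0], [0, 0.2, 0, 0, 0, 0], [0, 0, 0, 0, 0, 0], [0, 0, 0, 0, 0, 0], [0, 0, 0, 0, 0, 0]]]'

```text
clock: 32.77
eef_pos: [499.2, 307.7, 234.1]
tool_rot: [-1.575, 0.008, 0.004]
force: [0.3, -0.2, -0.6]
width: 21.7
```

```bash
python3 plan.py 505 311 215 0 2
```

```text
t 32.77 p [499.2 307.7 234.1] rpy [-1.575  0.008  0.004] F [ 0.3 -0.2 -0.6] w 21.7
[[0.08,0.24,0.04,0.02,0.03,-0.05],[0.07,0.24,0.04,0.02,0.02,-0.05]]
end [505.  310.9 214.9] [-1.571 -0.     0.   ]
```

>>> apply_moves --commands '[[[0.08, 0.24, 0.04, 0.02, 0.03, -0.05], [0.06, 0.2, 0.04, 0.02, 0.02, -0.05], [0, 0, 0, 0, 0, 0], [0, 0, 0, 0, 0, 0], [0, 0, 0, 0, 0, 0]]]'

```text
clock: 33.18
eef_pos: [507.0, 307.2, 215.6]
tool_rot: [-1.573, -0.003, -0.006]
force: [-1.4, 0.3, -1.0]
width: 21.8
```

```bash
python3 plan.py 505 311 203 0 2
python3 - <<'E'
from ctr import *
S=cam('side'); W=cam('wrist'); s=readout.read_state(); p=s['eef_pos']; zo=p[2]-21.2
for nm,d,r in (('S',S,32),('W',W,110)):
    try: print(nm,ctr(d,'white',p[:2].copy(),zo+8,zo+14,r))
    except Exception as e: print(nm,e)
save('m10',np.hstack([cv2.resize(W['image'],(400,300)),cv2.resize(S['image'][240:360,240:400],(400,300))]))
E
```

```text
t 33.18 p [507.  307.2 215.6] rpy [-1.573 -0.003 -0.006] F [-1.4  0.3 -1. ] w 21.8
[[-0.03,0.16,0.05,0.01,-0.03,0.02],[-0.02,0.15,0.05,0.01,-0.04,0.02]]
end [505.  311.2 203.2] [-1.571  0.     0.   ]
S (array([467.5, 297. ]), array([-19. , -16.4,  18.9,  13. ]))
W (array([545.1, 317.1]), array([-37.3,  14.7,  35.8, -13.2]))
```

View pics/m10.png

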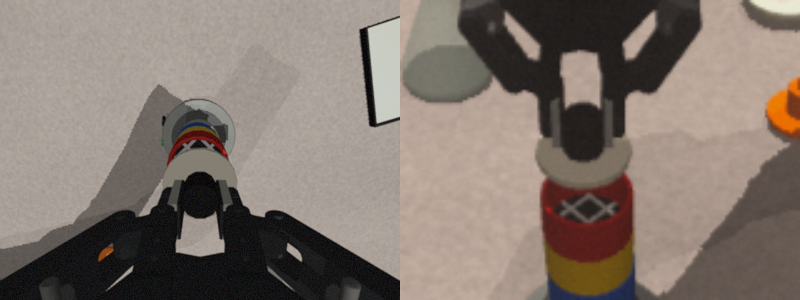

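The lid hangs level. In the side crop the disc centre is at 584 and red's at 588, which matches the measured 2 mm x offset. I'll correct to (505, 311) and lower.

>>> apply_moves --commands '[[[-0.06, 0.1, 0.1, 0.02, -0.07, 0.04], [0, 0.12, 0, 0, 0, 0], [0, 0, 0, 0, 0, 0], [0, 0, 0, 0, 0, 0], [0, 0, 0, 0, 0, 0]]]'

```text
clock: 33.7
eef_pos: [504.3, 312.7, 206.7]
tool_rot: [-1.569, -0.001, 0.002]
force: [-0.1, -0.7, -1.0]
width: 22.2
```

```bash
python3 plan.py 505 311 198 0 2
```

```text
t 33.7 p [504.3 312.7 206.7] rpy [-1.569e+00 -1.000e-03  2.000e-03] F [-0.1 -0.7 -1. ] w 22.2
[[0.01,0.11,-0.02,-0.01,0.01,0.0],[0.01,0.11,-0.02,-0.01,0.01,0.01]]
end [505.1 311.1 197.9] [-1.571  0.    -0.   ]
```

>>> apply_moves --commands '[[[0.02, 0.13, -0.04, 0, 0, 0], [0, 0.1, 0, 0, 0, 0], [0, 0, 0, 0, 0, 0], [0, 0, 0, 0, 0, 0]]]'

```text
clock: 34.03
eef_pos: [505.3, 310.9, 196.6]
tool_rot: [-1.569, -0.001, 0.002]
force: [-0.2, -0.2, -1.0]
width: 21.7
```

>>> apply_moves --commands '[[[0, 0.08, 0, 0, 0, 0], [0, 0.05, 0, 0, 0, 0], [0, 0, 0, 0, 0, 0]]]'

```text
clock: 34.28
eef_pos: [505.4, 310.7, 190.8]
tool_rot: [-1.57, -0.001, 0.001]
force: [-0.3, -0.2, -1.3]
width: 21.8
```

>>> apply_moves --commands '[[[0, 0.05, 0, 0, 0, 0]]]'

```text
clock: 34.37
eef_pos: [505.5, 311.0, 189.0]
tool_rot: [-1.569, -0.001, 0.001]
force: [0.5, -0.3, -0.9]
width: 21.8
```

>>> apply_moves --commands '[[[0, 0.04, 0, 0, 0, 0]]]'

```text
clock: 34.45
eef_pos: [505.7, 311.3, 188.1]
tool_rot: [-1.569, -0.002, 0.001]
force: [-2.7, -2.3, 14.1]
width: 21.6
```

Contact came at 188.1 mm, exactly as predicted (167+21.2), so the lid is seated. Release.

>>> apply_moves --commands '[[[0, 0, 0, 0, 0, 0], [0, 0, 0, 0, 0, 0], [0, 0, 0, 0, 0, 0], [0, 0, 0, 0, 0, 0], [0, 0, 0, 0, 0, 0], [0, 0, 0, 0, 0, 0], [0, 0, 0, 0, 0, 0], [0, 0, 0, 0, 0, 0]]]' --claw 85

```text
clock: 35.12
eef_pos: [505.9, 311.7, 188.3]
tool_rot: [-1.568, -0.003, 0.001]
force: [-0.4, 0.4, 0.7]
width: 84.9
```

>>> apply_moves --commands '[[[0, -0.3, 0, 0, 0, 0], [0, -0.8, 0, 0, 0, 0], [0, -0.9, 0, 0, 0, 0], [0, -0.7, 0, 0, 0, 0], [0, -0.3, 0, 0, 0, 0], [0, 0, 0, 0, 0, 0], [0, 0, 0, 0, 0, 0]]]'

```text
clock: 35.7
eef_pos: [504.4, 311.5, 316.9]
tool_rot: [-1.568, -0.001, 0.003]
force: [-0.5, 0.2, -0.0]
width: 84.7
```

Run:
```python
from ctr import *
S=cam('side'); W=cam('wrist')
for c,z in (('blue',100),('yellow',130),('red',160)): h=blob(S,c,*proj(S,[504,310,z]),25); print(c,h.min(0),h.max(0))
for z in (79,111,143,175,181): print(z,proj(S,[504,338,z]))
for p in ((504.7,311,181),(504.7,311,207)): print('lid W',proj(W,p),'S',proj(S,p))
save('m11',np.hstack([cv2.resize(W['image'],(400,300)),cv2.resize(S['image'][240:390,215:415],(400,300))]))
save('m12',S['image'])
T=cam('top'); T0=np.load('top0.npy',allow_pickle=True).item()
print('green',ctr(T,'green',(447.,-154.),8,40,30)[0],ctr(T0,'green',(447.,-154.),8,40,30)[0])
```

```text
blue [301. 350.] [333. 370.]
yellow [304. 345.] [325. 357.]
red [298. 322.] [332. 344.]
79 [315.59994971 370.67162657]
111 [315.19650562 357.48494436]
143 [314.7724565  343.62478107]
175 [314.32618245 329.03818974]
181 [314.23988927 326.21767315]
lid W [320.64402417 233.44390623] S [314.01789333 312.63389931]
lid W [320.74553201 241.69834317] S [313.64024713 300.15605897]
green [ 447.2 -154.3] [ 447.2 -154.3]
```

View pics/m11.png

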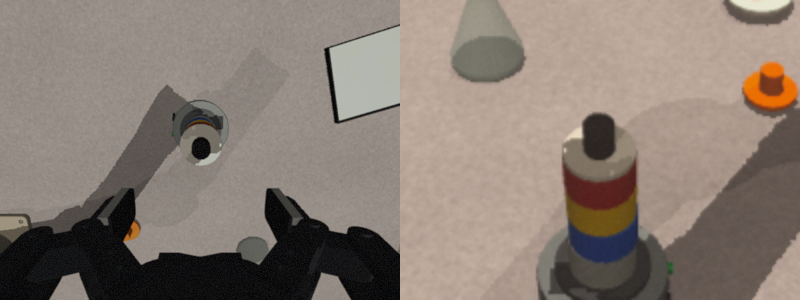

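View pics/m12.png

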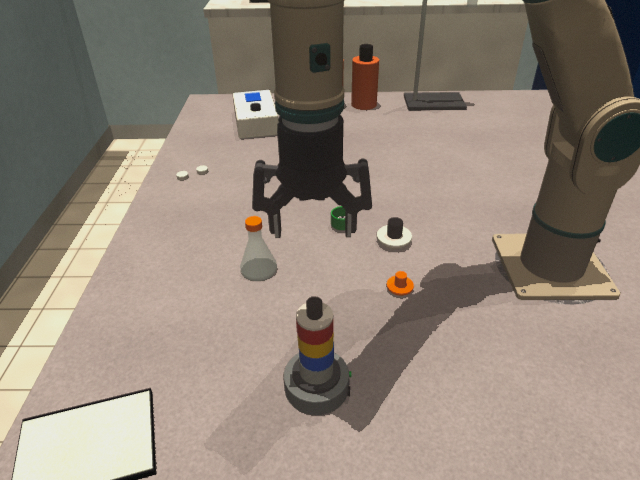

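The stack stands straight in the side view: the seams are at rows 370, 357 and 344, and the lid's knob is at (314,302), where a seated lid was predicted. The flask (257,250) and green sieve are unmoved. I'll let it settle, then hand in.

>>> apply_moves --commands '[[[0, 0, 0, 0, 0, 0], [0, 0, 0, 0, 0, 0], [0, 0, 0, 0, 0, 0], [0, 0, 0, 0, 0, 0]]]'

```text
clock: 36.18
eef_pos: [502.4, 309.3, 310.7]
tool_rot: [-1.574, 0.009, 0.004]
force: [0.2, 0.0, -0.3]
width: 85.2
```

```bash
python3 -c "
from h import *
print(finish_job())"
```

```text
the job is handed in; nothing more can be done
None
```

I built the stack on the pan in order (blue, yellow, red, then the small white lid), released each piece, moved the arm clear and handed the job in at about 36 s.

**What the last checks showed**
- **Seating:** In the side view the seams sit within a pixel of where fully seated pieces should be. Red and the lid touched down within 1 mm of their predicted heights. The sieves I measured are centred within about 1–2 mm of each other.
- **Left standing:** The green sieve has not moved, by measurement. The flask looks untouched. The bottle was hidden behind the arm in the last picture, so I didn't check it at the end. I never went near it.

**What disagreed or went wrong**
- **Force peak:** One test push on the seated yellow sieve briefly reached about 58 N at the wrist. That is under the 120 N wrist limit. The 40 N limit is for the arm and gripper body, and the push went through the fingers.
- **Lid fit:** The automatic fit failed on the lid because it lay partly in shadow. I placed it from its outline in the pictures instead.
- **Sieve centres:** The top view put red about 3 mm farther in y than the wrist view. The side-view fit of the seated yellow sieve was poor, so I relied on the other two views there.

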